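# Bring the trolley wheel's valve to the top

### The arm

A 6-joint arm with a two-finger parallel gripper is mounted at the origin on the work surface. World frame = base frame: x ahead of the robot, y to its left, z up, the work surface at z = 0. Lengths are in m, angles in rad, forces in N, time in s.
With the tool pointing down it reaches from about 0.3 to 0.775 m from the base axis. Payload 14.6 kg.
Tool frame: the origin (TCP) lies on the centre line of the jaws, within the pads' length; the fingertips stand 19 mm ahead of it and the grasp point (between the pads) is the TCP (ctrl.tip_reach is the distance from the TCP to the fingertips, in m); x points along the fingers, y is the direction in which the jaws open and shut, and the axes are right-handed (so a half turn about x gives the same grasp; the last joint's range is limited). The gripper opens to 94 mm and grips with 3 to 60 N. Pads are 16 mm wide; open, the fingers measure 119 mm over their backs; the gripper's body (75 mm by 177 mm) begins 78 mm behind the grasp point.
Start: joints at [-0.067, 0.3, 1.521, -0, 1.321, -0.067], TCP at [0.55, -0, 0.224] pointing down, gripper open.
Joint ranges: [-3.03, 3.03], [-0.79, 2.21], [0.23, 2.52], [-1.04, 4.18], [0, 3.07], [-2.55, 2.55]. Speed limits (rad/s): [2.22, 2.22, 2.57, 3.14, 3.14, 3.14].

### API

Orientations are given as [roll, pitch, yaw] about the fixed x, y, z axes, in that order (R = Rz(yaw) Ry(pitch) Rx(roll)).
In Python, from station import ctrl, optics, models gives the robot as it stands. The module is installed in compiled form; this text tells all that it offers.
- The arm moves only by the tool arm_command, never from a script. Its argument "deltas" is a list of rows, each an object with "translation": the shift along the tool's x, y, z in units of 25 mm (1.0 is 25 mm), a list of three; "turn": the turn, a rotation vector about the tool's x, y, z in units of 5 degrees (1.0 is 5 degrees), a list of three. In form: [{"translation": [x, y, z], "turn": [rx, ry, rz]}, ...]. A call has 1 to 12 rows; each row is the pose to reach, as a shift and turn from the pose commanded when the call began, along the tool's axes at that moment; what a row does not reach only later rows make up. A row lasts 1/12 s, in which the tool goes at most 41.7 mm and 7.16 degrees, less where a joint would pass 70% of its speed; a pose out of reach is approached as far as the arm can. A call with a gripper value outside its range is refused whole. "gripper" is the finger opening in mm, from 0 to 94, set as the call begins (left out, the last holds). The fingers move at their own pace and stop on an object; "force" is the grip in N (left out, the last holds). Time passes only in rows, so rows that repeat a pose let the fingers close. It gives the time, the measured TCP pose, the force and the opening at its end, in the units of the state.
- ctrl.get_obs(): the state, without advancing time (a new reading comes with each control period).
- optics.camera(name): name is "scene" or "side" or "wrist"; returns the picture (384x512x3 uint8, red, green, blue); there is no depth.
- optics.get_calibration(name): a dict with "K" (3x3 intrinsics, pixels), "origin" and "orientation" of the camera in the world. Camera axes: x right, y down, z forward; pixel columns grow to the right and rows downward; lengths in m; the calibration is good to about 2 mm. A picture is of the moment at which its call begins: read the wrist's pose just before it. get_calibration takes no time and is no camera call; for the wrist camera it gives the pose at the moment of the call.
- ctrl.hand_in(): hands the job in, once; it reports no verdict.
Trained networks look in the newest picture that a camera, given by its name, has taken for a name from the list of things; names that differ only in an ending like _2 or _b are one class to them, and where a whole thing is asked for, a point or a joint stands for the part that bears it (a point fixed in the world has none). Each returns a list of dicts, best first, with "score" (0 to 1); they miss things now and then, are a little off and sometimes report something else, mostly with a low value. They report only what shows in the picture. A call takes as long as a camera call.
- models.look_for(target, camera): "box" ([left, top, right, bottom] in pixels, round what is visible of it).
- models.cut_out(target, camera): "pixels" (384x512 bool, what is visible of it) and "box" ([left, top, right, bottom] in pixels, round what is visible of it).
- models.mark_of(target, camera): "at" ([column, row] in pixels: a listed point, or the origin of a listed thing).
The state is a dict: "time_s": time; "qpos": joint angles; "joint_vel": joint speeds; "tau": joint torques, N m; "ee_pos": TCP position; "eef_rot": TCP orientation; "force": force on the tool from outside, world axes, zero at the start; "moment": the same for the moment, N m; "grip_width": finger opening in m.
Only numpy, scipy, OpenCV 4.12 (cv2) and the standard library are available. Lean on these libraries where they do the work, as an engineer would, in place of code of your own. Each camera call takes 0.05 s, during which the arm holds its last target.

### The job

The wheel of the gas-cylinder trolley hangs in its leaning cage stand, ready to be pumped up. Turn it by gently pushing its spokes with the fingertips, one spoke after another and never gripping them, until the valve stem is at the very top of the wheel, straight up from the hub, and leave the wheel standing still there. Keep off the tyre and the valve stem, and leave the loose things on the bench where they are.

Things in the scene. Friction and masses are not known exactly. Their poses are not given: they have to be found in the camera images.
- stand: Steel cage stand fixed to the bench; base plate 300 x 200 x 12 mm. Origin: centre of the plate's underside, 165 mm straight below the wheel's centre. z is up, y level, -x the side the wheel's face looks to (roughly the robot). The wheel leans back 45 degrees: up its slope is the stand's (0.707, 0, 0.707), out of its face (-0.707, 0, 0.707). A 20 mm post runs from behind the hub down to the plate.
- arms (a point): Point on the axle, 13 mm in front of the wheel's mid-plane, where three fixed round arms 10 mm thick meet in a boss 28 mm across that stands out to 21 mm. They run before the spokes, 60 degrees to each side of the top and straight down; from 88 mm out they rise to 26 mm and go round the tyre, 172 mm out, and back 34 mm behind it. A finger between spokes can sweep only in one 120 degree sector.
- wheel: Aluminium wheel, turns either way without stops; 0.12 N m friction keeps it where it is left. Origin: hub centre, in the mid-plane. z: the axle, out of the face; x: from hub to valve stem. Hub 52 mm across. Five round spokes 12 mm thick, hub to rim, at 36, 108, 180, 252, 324 degrees from the stem, centred in the mid-plane. Rim inside: 101 mm from the axle.
- tyre: Black rubber tyre, fixed to the wheel: 301 mm over all, 36 mm thick (18 mm either side of the mid-plane). Origin and axes as those of the wheel. Not to be pressed on.
- stem: The valve stem, fixed to the wheel: a brass tube 9 mm thick with a black cap 12 mm thick, that sticks out of the rim towards the hub, midway between two spokes; it ends 78 mm from the axle. Origin and axes as those of the wheel. Not to be pressed on.
- valve_stem (a point): A point on the valve stem's cap, 85 mm from the axle, in the wheel's mid-plane.
- spanner: Loose steel spanner, 170 mm long, lying on the bench. Origin: centre of its underside.
- grease_jar: Loose white plastic jar with a black lid, 60 mm across, 70 mm high. Origin: centre of its underside.
- flange: Loose steel flange ring, 80 mm across, with a 40 mm hole, 14 mm high. Origin: centre of its underside.
- pipe_cap: Loose brass pipe cap, 38 mm across, 45 mm high, stepped to 24 mm at the top. Origin: centre of its underside.

How it is judged:
By the outcome, as a careful person would: the job done as asked, in the order asked, and still so for the second after the job is handed in, with the robot touching nothing.
It also fails if it takes over 58 s, if anything falls off the work surface, if the arm or the gripper's body presses on something with over 40 N, if the wrist force passes 120 N, or if a joint passes its speed limit or range.

## Working session

There is one attempt and no reset: what is moved stays moved. The work goes in short steps, Python scripts to look and compute and a tool call to move; the robot and the scene stay as the last step left them, time stands still between calls to the robot, and variables do not carry over. Pictures are saved under pics/ and viewed, and the job is handed in when it is done.

Besides the shell and the picture viewer there is one more tool, called by a JSON object that holds its "api" and its "payload". arm_command: Moves the arm, as the interface text tells. Its arguments: {"type":"object","properties":{"deltas":{"type":"array"},"gripper":{"type":"number"},"force":{"type":"number"}},"required":["deltas"]}

```bash
mkdir -p pics; python3 - <<'E'
from station import ctrl, optics, models
import cv2, numpy as np
o=ctrl.get_obs(); print({k:np.round(v,4).tolist() for k,v in o.items()}, ctrl.tip_reach)
for n in ["scene","side","wrist"]:
    im=optics.camera(n); cv2.imwrite(f"pics/a_{n}.png",im[:,:,::-1])
    c=optics.get_calibration(n); print(n,{k:np.round(v,3).tolist() for k,v in c.items()})
    for t in ["stand","arms","wheel","valve_stem"]:
        r=models.mark_of(t,n); print(t,[(np.round(x["at"],1).tolist(),round(x["score"],2)) for x in r[:3]])
E
```

```text
{'time_s': 0.0, 'qpos': [-0.0666, 0.3005, 1.5216, -0.0, 1.3207, -0.0666], 'joint_vel': [-0.0006, 0.0001, 0.0006, -0.0009, -0.0008, -0.0003], 'tau': [-0.0015, -53.1806, -35.2736, 0.0708, 0.0244, -0.0], 'ee_pos': [0.5498, -0.0, 0.2239], 'eef_rot': [-1.6297, 1.5696, 3.0826], 'force': [0.9213, -0.3503, -0.0309], 'moment': [0.0011, 0.0265, -0.0428], 'grip_width': 0.0941} 0.019
scene {'K': [[433.751, 0.0, 245.935], [0.0, 433.751, 187.397], [0.0, 0.0, 1.0]], 'origin': [0.939, 0.767, 1.155], 'orientation': [-2.417, -0.005, 2.663]}
stand [([223.6, 203.1], 0.59)]
arms [([221.6, 165.6], 0.95)]
wheel [([218.6, 167.0], 0.79)]
valve_stem [([235.0, 187.3], 0.87)]
side {'K': [[392.53, 0.0, 255.331], [0.0, 392.53, 198.414], [0.0, 0.0, 1.0]], 'origin': [0.037, -0.912, 0.814], 'orientation': [-2.14, -0.008, -0.471]}
stand [([289.7, 252.7], 0.72)]
arms [([286.8, 209.3], 0.95), ([181.9, 193.4], 0.31)]
wheel [([292.6, 210.1], 0.55), ([298.1, 352.2], 0.45)]
valve_stem [([269.8, 207.9], 0.9)]
wrist {'K': [[305.923, 0.0, 259.148], [0.0, 305.923, 187.788], [0.0, 0.0, 1.0]], 'origin': [0.55, 0.084, 0.383], 'orientation': [2.849, -0.0, 0.001]}
stand [([275.3, 244.5], 0.62)]
arms [([269.9, 340.7], 0.83)]
wheel [([283.6, 334.2], 0.93), ([251.8, 240.8], 0.53)]
valve_stem [([251.2, 239.8], 0.81)]
```

View pics/a_scene.png

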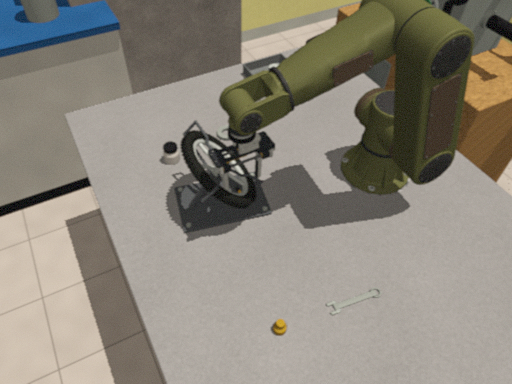

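View pics/a_side.png

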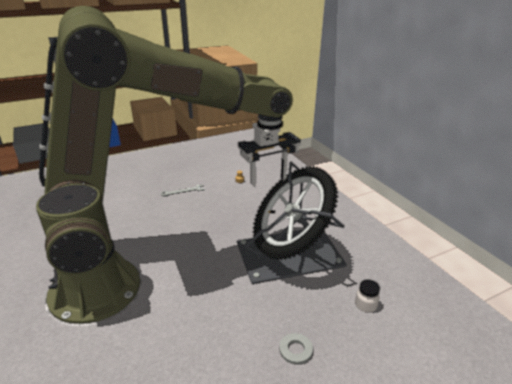

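View pics/a_wrist.png

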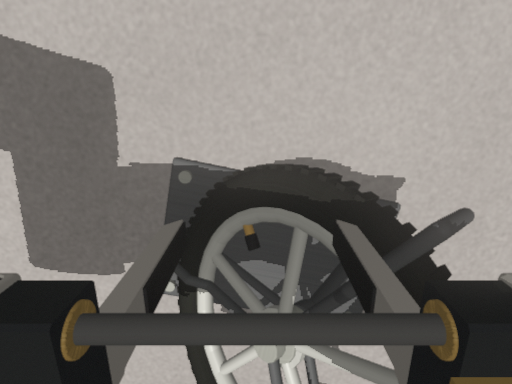

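The wheel sits almost under the gripper, and the stem shows at wrist (251,240) with its brass tube above the black cap. Next I'll triangulate and fit the stand pose.

```bash
cat > h.py <<'E'
from station import ctrl, optics, models
import cv2, numpy as np
from scipy.spatial.transform import Rotation as Ro
from scipy.optimize import least_squares
def cam(n):
    c=optics.get_calibration(n); 
    o=np.array(c["orientation"]); R=o if o.shape==(3,3) else Ro.from_euler("xyz",o).as_matrix()
    return np.array(c["K"]),np.array(c["origin"]),R
def proj(c,P):
    K,o,R=c; q=(np.atleast_2d(P)-o)@R; return (q[:,:2]/q[:,2:])@np.diag([K[0,0],K[1,1]])+K[:2,2]
def tri(obs): # list of (cam,uv)
    A=np.zeros((3,3));b=np.zeros(3)
    for (K,o,R),uv in obs:
        d=R@np.linalg.inv(K)@np.array([uv[0],uv[1],1]);d/=np.linalg.norm(d);M=np.eye(3)-np.outer(d,d);A+=M;b+=M@o
    return np.linalg.solve(A,b)
E
python3 - <<'E'
from h import *
C={n:cam(n) for n in ["scene","side","wrist"]}
U={"stand":dict(scene=(223.6,203.1),side=(289.7,252.7),wrist=(275.3,244.5)),
"arms":dict(scene=(221.6,165.6),side=(286.8,209.3),wrist=(269.9,340.7)),
"wheel":dict(scene=(218.6,167.0),side=(292.6,210.1),wrist=(283.6,334.2)),
"valve_stem":dict(scene=(235,187.3),side=(269.8,207.9),wrist=(251.2,239.8))}
for t,u in U.items():
    for s in (["scene","side"],["scene","wrist"],["side","wrist"],["scene","side","wrist"]):
        P=tri([(C[n],u[n]) for n in s]); print(t,s,P.round(4),[ (proj(C[n],P)[0]-u[n]).round(1).tolist() for n in s])
E
```

```text
stand ['scene', 'side'] [ 0.569  -0.1106 -0.0007] [[-1.3, -0.1], [-1.4, 0.1]]
stand ['scene', 'wrist'] [ 0.57   -0.1045  0.0099] [[-0.9, -0.8], [-1.5, -2.7]]
stand ['side', 'wrist'] [ 5.726e-01 -1.135e-01  3.000e-04] [[0.0, -0.0], [-0.1, -0.0]]
stand ['scene', 'side', 'wrist'] [ 5.702e-01 -1.115e-01  1.000e-04] [[-1.7, -0.3], [-1.0, -0.1], [-1.8, -1.4]]
arms ['scene', 'side'] [ 0.5566 -0.1152  0.1726] [[1.6, 0.2], [1.8, -0.1]]
arms ['scene', 'wrist'] [ 0.5596 -0.1207  0.1681] [[0.1, 0.3], [-0.1, 1.5]]
arms ['side', 'wrist'] [ 0.5561 -0.1127  0.1725] [[1.2, -0.4], [-3.9, -2.2]]
arms ['scene', 'side', 'wrist'] [ 0.5577 -0.1147  0.1727] [[1.4, 0.3], [2.0, -0.3], [-2.0, -0.1]]
wheel ['scene', 'side'] [ 0.5693 -0.1198  0.1685] [[0.4, 0.0], [0.5, -0.0]]
wheel ['scene', 'wrist'] [ 0.5714 -0.116   0.1688] [[0.3, 1.0], [0.1, 4.1]]
wheel ['side', 'wrist'] [ 0.5713 -0.1149  0.165 ] [[0.1, -0.0], [-0.3, -0.2]]
wheel ['scene', 'side', 'wrist'] [ 0.5707 -0.1173  0.167 ] [[0.4, 1.0], [0.4, -0.1], [-1.0, 3.8]]
valve_stem ['scene', 'side'] [ 0.544  -0.0417  0.1367] [[2.3, 0.1], [2.4, -0.0]]
valve_stem ['scene', 'wrist'] [ 0.5458 -0.0457  0.1306] [[1.3, 0.7], [3.1, 4.1]]
valve_stem ['side', 'wrist'] [ 0.5408 -0.0379  0.1357] [[0.8, -0.1], [-2.7, -1.3]]
valve_stem ['scene', 'side', 'wrist'] [ 0.5439 -0.0406  0.1362] [[2.5, 0.4], [2.2, -0.1], [0.8, 1.7]]
```

```bash
python3 - <<'E'
import cv2
a=cv2.imread("pics/a_scene.png")[110:240,160:290]; b=cv2.imread("pics/a_side.png")[150:285,225:360]
cv2.imwrite("pics/b_scene.png",cv2.resize(a,None,fx=4.6,fy=4.6,interpolation=cv2.INTER_CUBIC))
cv2.imwrite("pics/b_side.png",cv2.resize(b,None,fx=4.4,fy=4.4,interpolation=cv2.INTER_CUBIC))
E
```

```text
(no output)
```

View pics/b_scene.png

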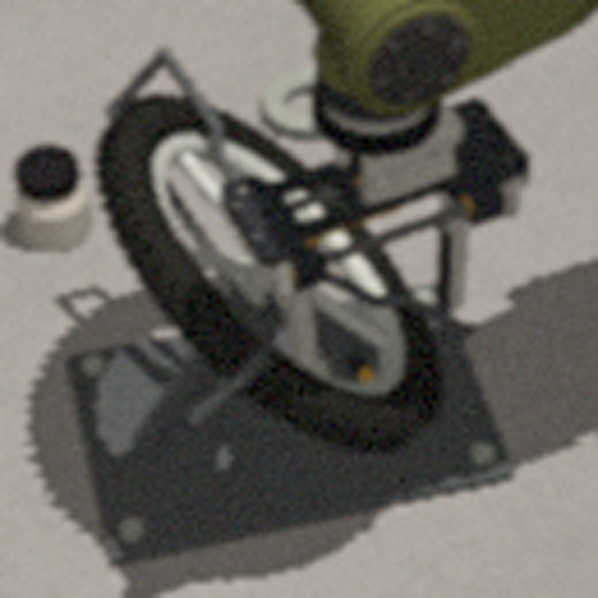

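View pics/b_side.png

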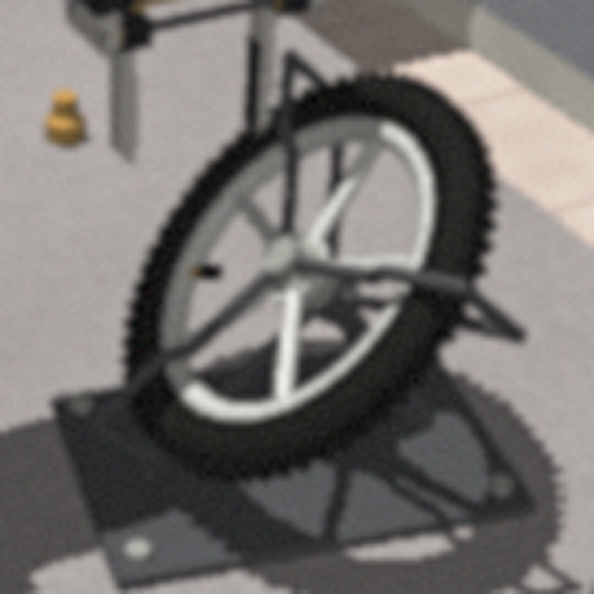

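```bash
python3 - <<'E'
from h import *
def plane(c,uv,z):
    K,o,R=c; d=R@np.linalg.inv(K)@np.array([uv[0],uv[1],1]); return o+d*(z-o[2])/d[2]
C={n:cam(n) for n in ["scene","side","wrist"]}
for n,L in dict(scene=[(175.2,186.1),(186.1,232.2),(270.9,212.2)],side=[(237.5,240.5),(252.7,283.0),(346.6,265.9)],wrist=[(174,158)]).items():
    for uv in L: print(n,uv,plane(C[n],uv,0.012).round(4))
E
```

```text
scene (175.2, 186.1) [ 0.6875 -0.2463  0.012 ]
scene (186.1, 232.2) [ 0.7288 -0.0441  0.012 ]
scene (270.9, 212.2) [0.4454 0.0096 0.012 ]
side (237.5, 240.5) [0.4443 0.0025 0.012 ]
side (252.7, 283.0) [ 0.4026 -0.1907  0.012 ]
side (346.6, 265.9) [ 0.6864 -0.2528  0.012 ]
wrist (174, 158) [0.4454 0.0103 0.012 ]
```

```bash
cat >> h.py <<'E'
def frame(p):
    x,y,yaw=p[:3]; Rz=Ro.from_euler("z",yaw).as_matrix(); s=np.sqrt(.5)
    S=np.array([x,y,0.]); 
    up=Rz@[s,0,s]; n=Rz@[-s,0,s]; left=Rz@[0,1,0.]   # theta from up towards left(+y)
    return S,up,left,n,S+[0,0,.165]
def pt(p,r,th,h):
    S,up,l,n,H=frame(p); return H+r*(np.cos(th)*up+np.sin(th)*l)+h*n
E
python3 - <<'E'
from h import *
C={n:cam(n) for n in ["scene","side","wrist"]}
U={"stand":dict(scene=(223.6,203.1),side=(289.7,252.7),wrist=(275.3,244.5)),
"arms":dict(scene=(221.6,165.6),side=(286.8,209.3),wrist=(269.9,340.7)),
"wheel":dict(scene=(218.6,167.0),side=(292.6,210.1),wrist=(283.6,334.2)),
"valve":dict(scene=(235,187.3),side=(269.8,207.9),wrist=(251.2,239.8))}
cor=[("scene",(175.2,186.1),(.15,-.1)),("scene",(186.1,232.2),(.15,.1)),("scene",(270.9,212.2),(-.15,.1)),("side",(237.5,240.5),(-.15,.1)),("side",(252.7,283.),(-.15,-.1)),("side",(346.6,265.9),(.15,-.1)),("wrist",(174,158),(-.15,.1))]
# plus arm ends seen in zooms: not used
def mm(p):
    S,up,l,n,H=frame(p); return {"arms":H+.013*n,"wheel":H,"valve":pt(p,.085,p[3],0),"stand":S}
def res(p):
    r=[];m=mm(p); S,up,l,n,H=frame(p); Rz=Ro.from_euler("z",p[2]).as_matrix()
    for t in m:
        for c,uv in U[t].items(): r+=list((proj(C[c],m[t])[0]-uv)/(2 if c=="wrist" else 1))
    for c,uv,xy in cor: r+=list((proj(C[c],S+Rz@[xy[0],xy[1],.012])[0]-uv)/(2 if c=="wrist" else 1))
    return np.array(r)
f=least_squares(res,[.57,-.115,-.2,2.],loss="soft_l1"); J=f.jac; cov=np.linalg.inv(J.T@J)
print(f.x,np.degrees(f.x[2:]),np.sqrt(np.diag(cov)),res(f.x).round(1))
np.save("p.npy",f.x)
print({k:v.round(4) for k,v in mm(f.x).items()})
# overlay
p=f.x
for n in C:
    im=cv2.imread(f"pics/a_{n}.png"); k=4
    im=cv2.resize(im,None,fx=k,fy=k)
    def ln(P,col):
        q=(proj(C[n],np.array(P))*k).astype(int)
        cv2.polylines(im,[q.reshape(-1,1,2)],False,col,1)
    for a in (-60,60,180):
        a=np.radians(a); ln([pt(p,.0,a,.013),pt(p,.088,a,.013),pt(p,.1,a,.026),pt(p,.172,a,.026)],(0,0,255))
    for a in (36,108,180,252,324): 
        a=p[3]+np.radians(a); ln([pt(p,.026,a,0),pt(p,.101,a,0)],(0,255,0))
    ln([pt(p,.078,p[3],0),pt(p,.101,p[3],0)],(255,0,255))
    ln([pt(p,.101,t,0) for t in np.linspace(0,6.3,60)],(255,255,0))
    x,y=(proj(C[n],frame(p)[4])[0]*k).astype(int); im=im[max(0,y-300):y+300,max(0,x-400):x+400]
    cv2.imwrite(f"pics/c_{n}.png",im)
E
```

```text
[ 0.56932484 -0.11620998 -0.19694208  2.25760555] [-11.28395012 129.35126959] [0.00114877 0.00106099 0.01247303 0.0540418 ] [ 0.7  0.3  2.8 -1.   0.6  0.5  0.9  1.5 -0.3  0.4 -1.3  0.5  1.8  1.7
  2.9  2.9  1.   0.4 -2.1 -1.3 -0.4  0.9 -1.2  0.8 -2.2  1.4 -2.5  0.1
  1.2 -0.  -1.8 -1.3 -0.9 -1.3  0.9 -2.9 -1.5 -0.4]
{'arms': array([ 0.5603, -0.1144,  0.1742]), 'wheel': array([ 0.5693, -0.1162,  0.165 ]), 'valve': array([ 0.5448, -0.0443,  0.1269]), 'stand': array([ 0.5693, -0.1162,  0.    ])}
```

View pics/c_side.png

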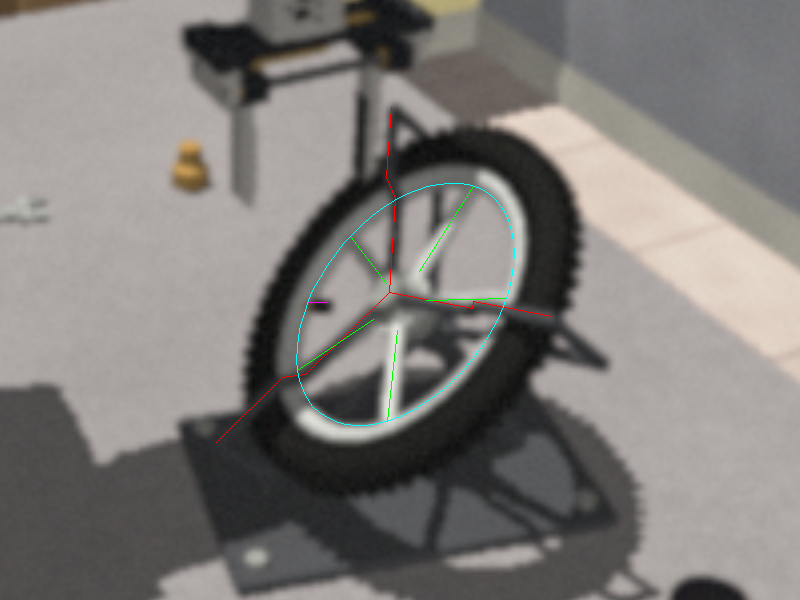

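View pics/c_wrist.png

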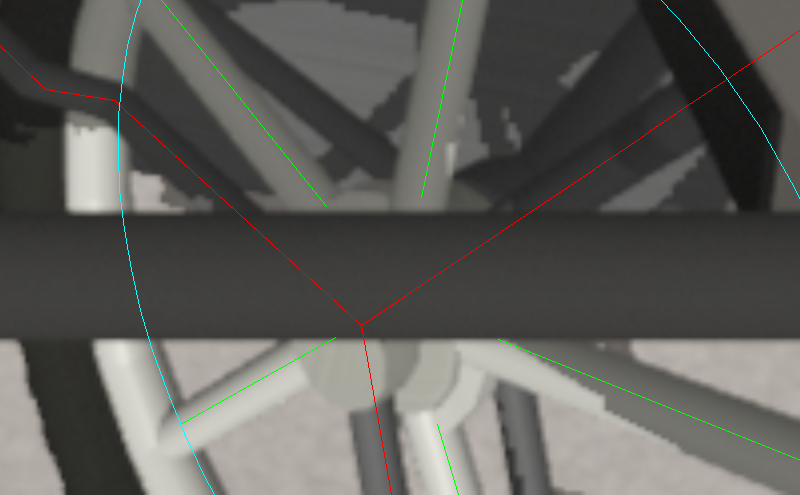

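```bash
cat >> h.py <<'E'
def tool():
    o=ctrl.get_obs(); return np.array(o["ee_pos"]),Ro.from_euler("xyz",o["eef_rot"]).as_matrix()
def delta(T0,T1):
    (p0,R0),(p1,R1)=T0,T1
    return (R0.T@(p1-p0))/.025, np.degrees(Ro.from_matrix(R0.T@R1).as_rotvec())/5
def target(p,r,th,h,phi,sgn):
    # tip at polar (r,th), height h above mid-plane; tool y radial at angle phi (sgn +-)
    S,up,l,n,H=frame(p); x=-n; y=sgn*(np.cos(phi)*up+np.sin(phi)*l); R=np.stack([x,y,np.cross(x,y)],1)
    return pt(p,r,th,h)-.019*x, R
E
python3 - <<'E'
from h import *
T=tool(); print(T[0],T[1].round(3)); p=np.load("p.npy")
K,o,R=cam("wrist"); print("cam in tool",(T[1].T@(o-T[0])).round(3),(T[1].T@R).round(3))
for phi in (0,90,-90):
  for s in (1,-1):
    T1=target(p,.057,0,.12,np.radians(phi),s); d=delta(T,T1); print(phi,s,T1[0].round(3),d[0].round(2),d[1].round(2))
print(frame(p))
E
```

```text
[5.49986782e-01 3.59560773e-06 2.24459358e-01] [[ 0.  1.  0.]
 [-0.  0. -1.]
 [-1.  0.  0.]]
cam in tool [-0.159  0.    -0.084] [[-0.    -0.288  0.958]
 [ 1.     0.001  0.   ]
 [-0.001  0.958  0.288]]
0 1 [ 0.512 -0.105  0.304] [-3.17 -1.5   4.19] [ 2.14 -0.89  8.97]
0 -1 [ 0.512 -0.105  0.304] [-3.17 -1.5   4.19] [-31.31 -12.97  -1.28]
90 1 [ 0.512 -0.105  0.304] [-3.17 -1.5   4.19] [-14.87  -7.51   6.16]
90 -1 [ 0.512 -0.105  0.304] [-3.17 -1.5   4.19] [19.09  6.48  7.91]
-90 1 [ 0.512 -0.105  0.304] [-3.17 -1.5   4.19] [19.09  6.48  7.91]
-90 -1 [ 0.512 -0.105  0.304] [-3.17 -1.5   4.19] [-14.87  -7.51   6.16]
(array([ 0.56932484, -0.11620998,  0.        ]), array([ 0.69343806, -0.1383606 ,  0.70710678]), array([0.19567144, 0.98066951, 0.        ]), array([-0.69343806,  0.1383606 ,  0.70710678]), array([ 0.56932484, -0.11620998,  0.165     ]))
```

{"api": "arm_command", "payload": {"deltas": [{"translation":[-1.5,0,0],"turn":[0,0,0]},{"translation":[-3.0,0,0.3],"turn":[0.2,-0.1,1]},{"translation":[-3.6,-0.3,1],"turn":[0.5,-0.2,2.2]},{"translation":[-3.8,-0.6,1.7],"turn":[0.8,-0.35,3.5]},{"translation":[-3.9,-0.9,2.4],"turn":[1.1,-0.5,4.8]},{"translation":[-3.9,-1.1,3],"turn":[1.4,-0.6,6.1]},{"translation":[-3.8,-1.3,3.6],"turn":[1.8,-0.75,7.4]},{"translation":[-3.6,-1.7,4.1],"turn":[2.14,-0.9,8.97]},{"translation":[-3.6,-1.85,4.19],"turn":[2.14,-0.89,8.97]},{"translation":[-3.6,-1.85,4.19],"turn":[2.14,-0.89,8.97]}], "gripper": 0, "force": 20}}

```text
time_s: 1.58
ee_pos: [0.5025, -0.105, 0.3141]
eef_rot: [1.571, 0.787, -0.198]
force: [-0.1, 1.4, -0.4]
grip_width: 0.0309
```

```bash
cat > shot.py <<'E'
from h import *
import sys
tag=sys.argv[1]
T=tool(); o=ctrl.get_obs(); print(round(o["time_s"],2),np.round(o["qpos"],3),T[0].round(4),np.round(o["force"],1),round(o["grip_width"],4))
im=optics.camera("wrist"); C=cam("wrist"); cv2.imwrite(f"pics/{tag}_w.png",im[:,:,::-1])
np.savez(f"{tag}.npz",K=C[0],o=C[1],R=C[2])
for t in ["valve_stem","wheel","arms"]:
    r=models.mark_of(t,"wrist"); print(t,[(np.round(x["at"],1).tolist(),round(x["score"],2)) for x in r[:2]])
p=np.load("p.npy")
for n,P in dict(hub=pt(p,0,0,0),arms=pt(p,0,0,.013),stem=pt(p,.085,p[3],0)).items(): print("pred",n,proj(C,P)[0].round(1))
cv2.imwrite(f"pics/{tag}_w2.png",cv2.resize(im[:,:,::-1],(800,600),interpolation=cv2.INTER_CUBIC))
E
python3 shot.py d
```

```text
1.58 [-0.32  -0.219  2.023  0.161  0.564 -0.222] [ 0.5025 -0.105   0.3141] [-0.1  1.4 -0.4] 0.0309
valve_stem [([144.6, 114.3], 0.78)]
wheel [([202.4, 175.3], 0.78)]
arms [([200.8, 178.4], 0.88)]
pred hub [203.8 177.1]
pred arms [201.6 180.4]
pred stem [146.2 113.1]
```

View pics/d_w2.png

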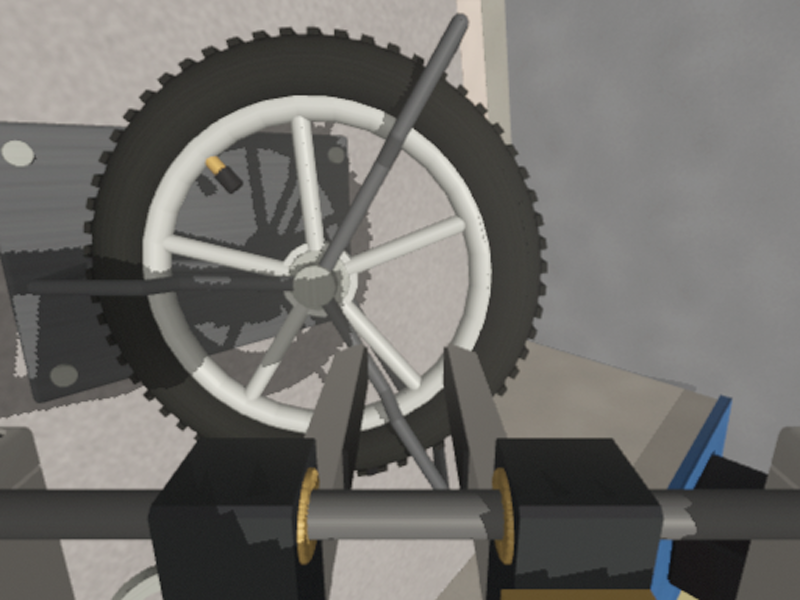

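The view looks straight onto the wheel: hub near (202,177), stem cap near (145,114), spoke ends at zoomed pixels (302,125), (455,222), (415,382), (252,392), (172,242). I'll refine the fit with these.

```bash
cat > fit.py <<'E'
from h import *
import sys
# detect bright spokes? use marks + picked ends
def fit(tag,ends,marks,free=True):
    z=np.load(tag+".npz"); C=(z["K"],z["o"],z["R"]); p0=np.load("p.npy")
    def res(q):
        p=np.r_[q[:2],p0[2]+q[3],q[2]]
        r=list((q[:2]-p0[:2])/.003)+[q[3]/.02]
        for t,uv in marks.items():
            P=dict(wheel=pt(p,0,0,0),arms=pt(p,0,0,.013),stem=pt(p,.085,p[3],0))[t]
            r+=list(proj(C,P)[0]-uv)
        for k,uv in ends: r+=list((proj(C,pt(p,.094,p[3]+np.radians(k),0.004))[0]-uv))
        return np.array(r)
    f=least_squares(res,[p0[0],p0[1],p0[3],0],loss="soft_l1"); q=f.x
    p=np.r_[q[:2],p0[2]+q[3],q[2]]; print(p,np.degrees(p[2:]),res(q).round(1)); return p,C
if __name__=="__main__":
    s=512/800
    E=[(-36,(302,125)),(-108,(455,222)),(-180,(415,382)),(108,(252,392)),(36,(172,242))]
    p,C=fit("d",[(k,(u*s,v*s)) for k,(u,v) in E],dict(wheel=(202.4,175.3),arms=(200.8,178.4),stem=(144.6,114.3)))
    np.save("p2.npy",p)
    im=cv2.imread("pics/d_w.png"); k=4; im=cv2.resize(im,None,fx=k,fy=k)
    def ln(P,col): cv2.polylines(im,[(proj(C,np.array(P))*k).astype(int).reshape(-1,1,2)],False,col,1)
    for a in (-60,60,180):
        a=np.radians(a); ln([pt(p,.0,a,.013),pt(p,.088,a,.013)],(0,0,255))
    for a in (36,108,180,252,324): 
        a=p[3]+np.radians(a); ln([pt(p,.026,a,0),pt(p,.101,a,0)],(0,255,0))
    ln([pt(p,.078,p[3],0),pt(p,.101,p[3],0)],(255,0,255))
    ln([pt(p,.101,t,0) for t in np.linspace(0,6.3,60)],(255,255,0))
    cv2.imwrite("pics/d_ov.png",im[400:1000,450:1250])
E
python3 fit.py
```

```text
[ 0.56885412 -0.11458399 -0.23203568  2.29804458] [-13.29466521 131.66825564] [-0.2  0.5 -1.8  0.7  0.6  0.1  0.4  0.4 -1.9 -2.8  1.5 -4.2  0.4 -4.9
 -4.3  0.  -4.   1.9  0.4]
```

View pics/d_ov.png

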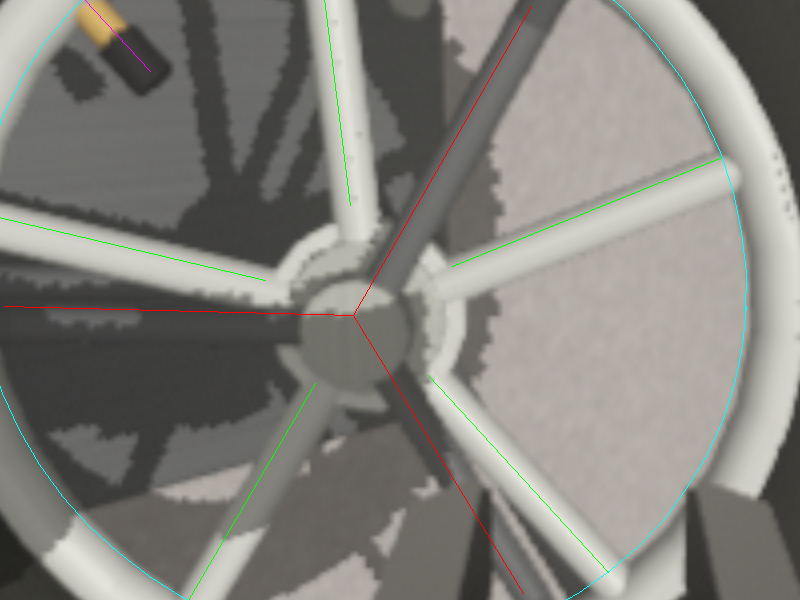

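```bash
cat > fit2.py <<'E'
from h import *
def fit2(tag,off,sc,sp,boss,prior="p.npy",armp=[],wp=.006,wy=.02):
    z=np.load(tag+".npz"); C=(z["K"],z["o"],z["R"]); p0=np.load(prior)
    cv=lambda q:((q[0]+off[0])/sc,(q[1]+off[1])/sc)
    def dist(P,Q,uv):
        a,b=proj(C,np.array([P,Q])); d=(b-a)/np.linalg.norm(b-a); w=np.array(uv)-a; return d[0]*w[1]-d[1]*w[0]
    def res(q):
        p=np.r_[q[:2],q[2],q[3]]
        r=list((q[:2]-p0[:2])/wp)+[(q[2]-p0[2])/wy]
        if boss: r+=list(proj(C,pt(p,0,0,.021))[0]-cv(boss))
        for k,uv in sp: a=p[3]+np.radians(k); r.append(dist(pt(p,.03,a,0),pt(p,.1,a,0),cv(uv)))
        for k,uv in armp: a=np.radians(k); r.append(dist(pt(p,.0,a,.013),pt(p,.088,a,.013),cv(uv)))
        return np.array(r)
    f=least_squares(res,p0,loss="soft_l1"); p=f.x
    print(p.round(4),np.degrees(p[2:]).round(2),"d",((p-p0)[:2]*1e3).round(1),res(p).round(1)); return p,C
if __name__=="__main__":
    sp=[(-36,(345,100)),(-36,(357,220)),(-108,(730,172)),(-108,(455,285)),(-108,(600,223)),(-180,(615,578)),(-180,(440,388)),(108,(320,405)),(108,(205,600)),(36,(130,257)),(36,(270,290)),(36,(0,230))]
    armp=[(60,(545,0)),(60,(440,195)),(180,(40,330)),(180,(200,330)),(-60,(425,420)),(-60,(535,590))]
    p,C=fit2("d",(450,400),4,sp,(355,330),armp=armp)
    np.save("p2.npy",p)
E
python3 fit2.py
```

```text
[ 0.571  -0.119  -0.1966  2.2735] [-11.27 130.26] d [ 1.7 -2.7] [ 0.3 -0.5  0.   0.8  1.9  0.  -0.8  0.1  0.6 -0.2  0.2 -0.1 -0.  -0.
  0.4  0.4 -0.4  0.3  0.6 -0.4 -0.3 -0.3 -0.1]
```

```bash
cat > go.py <<'E'
from h import *
import sys
# args: list of r,th,h,phi (mm,deg)
p=np.load("p2.npy"); T=tool()
for a in sys.argv[1:]:
    r,th,h,ph=map(float,a.split(",")); d=delta(T,target(p,r/1e3,np.radians(th),h/1e3,np.radians(ph),1)); print(a,d[0].round(2).tolist(),d[1].round(2).tolist())
E
python3 go.py 60,42,100,21 60,42,60,42 60,42,-10,42
```

```text
60,42,100,21 [1.41, -0.55, -1.56] [-4.19, -0.0, 0.01]
60,42,60,42 [3.01, -0.55, -1.55] [-8.39, -0.0, 0.0]
60,42,-10,42 [5.81, -0.55, -1.55] [-8.39, -0.0, 0.0]
```

{"api": "arm_command", "payload": {"deltas": [{"translation":[0.5,-0.1,-0.3],"turn":[-1.3,0,0]},{"translation":[1.0,-0.2,-0.6],"turn":[-2.6,0,0]},{"translation":[1.5,-0.3,-0.9],"turn":[-3.9,0,0]},{"translation":[2.0,-0.4,-1.2],"turn":[-5.2,0,0]},{"translation":[2.5,-0.5,-1.5],"turn":[-6.5,0,0]},{"translation":[3.0,-0.55,-1.55],"turn":[-7.8,0,0]},{"translation":[3.0,-0.55,-1.55],"turn":[-8.4,0,0]},{"translation":[3.0,-0.55,-1.55],"turn":[-8.4,0,0]}], "gripper": 0}}

```text
time_s: 2.45
ee_pos: [0.5547, -0.0746, 0.2511]
eef_rot: [0.835, 0.788, -0.196]
force: [-0.6, 1.0, 0.3]
grip_width: 0.0001
```

```bash
python3 shot.py e; python3 go.py 60,42,60,42 60,42,-10,42; python3 - <<'E'
from h import *
T=tool(); C=cam("wrist"); print("tip px",proj(C,T[0]+.019*T[1][:,0]))
for n in("scene","side"):
    im=optics.camera(n); k=4; im=cv2.resize(im,None,fx=k,fy=k,interpolation=cv2.INTER_CUBIC)[:,:,::-1]; c=cam(n)
    x,y=(proj(c,frame(np.load("p2.npy"))[4])[0]*k).astype(int); cv2.imwrite(f"pics/e_{n}.png",im[max(0,y-300):y+300,x-400:x+400])
E
```

```text
2.45 [-0.2   -0.031  2.012  0.008  0.378 -0.747] [ 0.5547 -0.0746  0.2511] [-0.6  1.   0.3] 0.0001
valve_stem [([179.0, 93.4], 0.94)]
wheel [([185.7, 198.7], 0.93)]
arms [([179.8, 205.4], 0.77)]
pred hub [187.9 201. ]
pred arms [184.1 206.4]
pred stem [185.6  92.2]
60,42,60,42 [0.02, 0.03, 0.0] [-0.02, 0.01, 0.0]
60,42,-10,42 [2.82, 0.03, 0.0] [-0.02, 0.01, 0.0]
tip px [[260.09828429 234.32082204]]
```

View pics/e_w2.png

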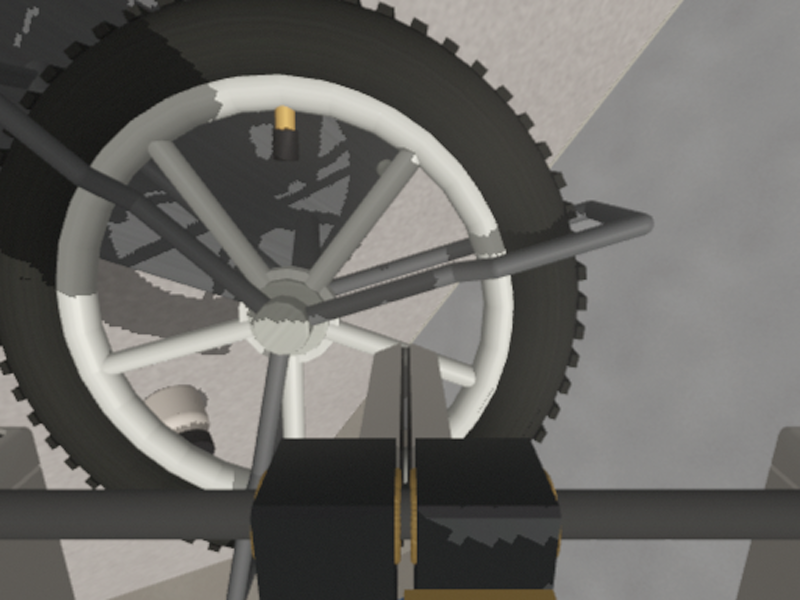

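View pics/e_side.png

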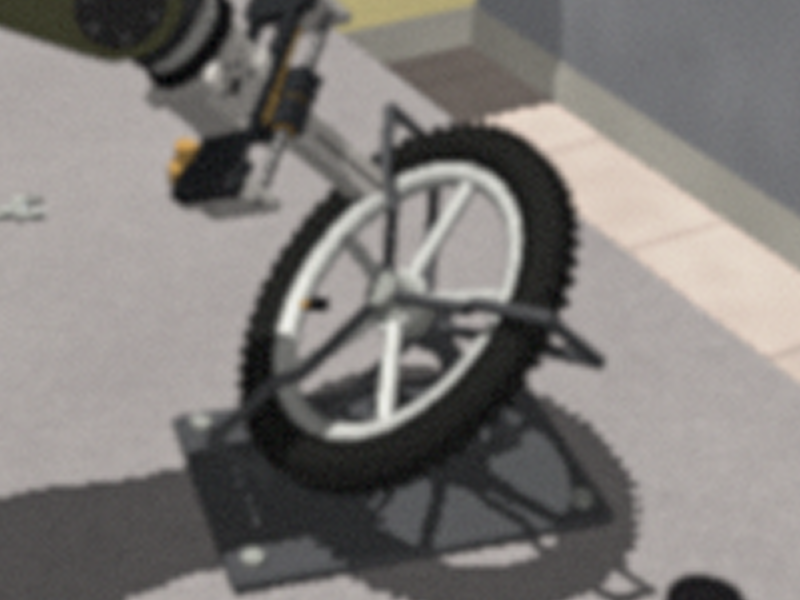

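```bash
cat > ov.py <<'E'
from h import *
import sys
tag,pf,r,th,ph=sys.argv[1:]; r=float(r)/1e3; th,ph=np.radians(float(th)),np.radians(float(ph))
z=np.load(tag+".npz"); C=(z["K"],z["o"],z["R"]); p=np.load(pf); k=3
im=cv2.resize(cv2.imread(f"pics/{tag}_w.png"),None,fx=k,fy=k,interpolation=cv2.INTER_CUBIC)
def ln(P,col): cv2.polylines(im,[(proj(C,np.array(P))*k).astype(int).reshape(-1,1,2)],False,col,1)
for a in (-60,60,180):
    a=np.radians(a); ln([pt(p,.0,a,.013),pt(p,.088,a,.013)],(0,0,255))
for a in (36,108,180,252,324):
    a=p[3]+np.radians(a); ln([pt(p,.026,a,0),pt(p,.101,a,0)],(0,255,0))
ln([pt(p,.078,p[3],0),pt(p,.101,p[3],0)],(255,0,255))
ln([pt(p,.014,t,.021) for t in np.linspace(0,6.3,40)],(0,255,255))
S,up,l,n,H=frame(p); e=np.cos(ph)*up+np.sin(ph)*l; t=-np.sin(ph)*up+np.cos(ph)*l
for h,col in((.013,(0,128,255)),(0,(255,128,0))):
    c=pt(p,r,th,h); ln([c+a*.0125*e+b*.008*t for a,b in((1,1),(1,-1),(-1,-1),(-1,1),(1,1))],col)
x,y=(proj(C,H)[0]*k).astype(int); cv2.imwrite(f"pics/{tag}_ov.png",im[max(0,y-300):y+300,max(0,x-400):max(0,x-400)+800])
E
python3 ov.py e p2.npy 60 42 42
```

```text
(no output)
```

View pics/e_ov.png

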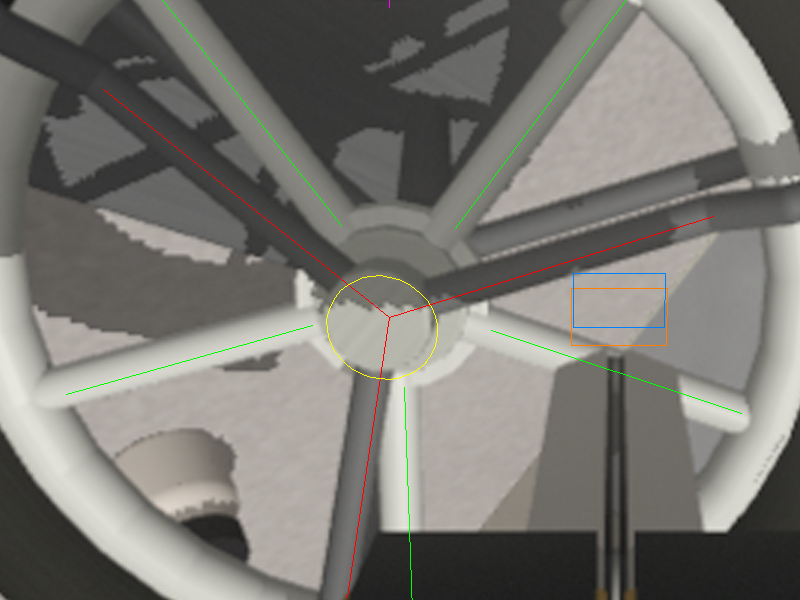

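{"api": "arm_command", "payload": {"deltas": [{"translation":[0.7,0,0],"turn":[0,0,0]},{"translation":[1.4,0,0],"turn":[0,0,0]},{"translation":[2.0,0,0],"turn":[0,0,0]},{"translation":[2.5,0,0],"turn":[0,0,0]},{"translation":[2.8,0,0],"turn":[0,0,0]},{"translation":[2.8,0,0],"turn":[0,0,0]}]}}

```text
time_s: 3.25
ee_pos: [0.6025, -0.085, 0.201]
eef_rot: [0.838, 0.787, -0.197]
force: [0.2, 1.0, -0.7]
grip_width: 0.0004
```

```bash
python3 shot.py f; cat > arc.py <<'E'
from h import *
import sys
# r, th0, th1, rows, h : rows of arc with phi=th
r,a,b,N,h=map(float,sys.argv[1:6]); p=np.load("p2.npy"); T=tool()
for i in range(1,int(N)+1):
    th=a+(b-a)*i/N; d=delta(T,target(p,r/1e3,np.radians(th),h/1e3,np.radians(th),1)); print(round(th,1),d[0].round(2).tolist(),d[1].round(2).tolist())
E
python3 arc.py 60 42 -2 12 -10
```

```text
3.25 [-0.202  0.152  1.948  0.012  0.258 -0.747] [ 0.6025 -0.085   0.201 ] [ 0.2  1.  -0.7] 0.0004
valve_stem [([152.1, 89.1], 0.59)]
wheel [([162.1, 241.2], 0.91)]
arms [([152.1, 248.2], 0.66)]
pred hub [163.6 239.2]
pred arms [156.6 249.7]
pred stem [156.6  90.6]
38.3 [0.03, 0.05, 0.17] [0.73, 0.0, 0.0]
34.7 [0.03, 0.03, 0.32] [1.46, 0.0, 0.0]
31.0 [0.03, 0.01, 0.47] [2.2, 0.0, 0.0]
27.3 [0.03, -0.03, 0.62] [2.93, 0.0, 0.0]
23.7 [0.03, -0.07, 0.77] [3.66, 0.01, 0.0]
20.0 [0.03, -0.12, 0.91] [4.4, 0.01, 0.0]
16.3 [0.03, -0.19, 1.05] [5.13, 0.01, 0.0]
12.7 [0.03, -0.26, 1.19] [5.86, 0.01, 0.0]
9.0 [0.03, -0.34, 1.32] [6.6, 0.01, 0.0]
5.3 [0.03, -0.42, 1.45] [7.33, 0.01, 0.0]
1.7 [0.03, -0.52, 1.57] [8.06, 0.01, -0.0]
-2.0 [0.03, -0.62, 1.68] [8.8, 0.01, -0.0]
```

View pics/f_w2.png

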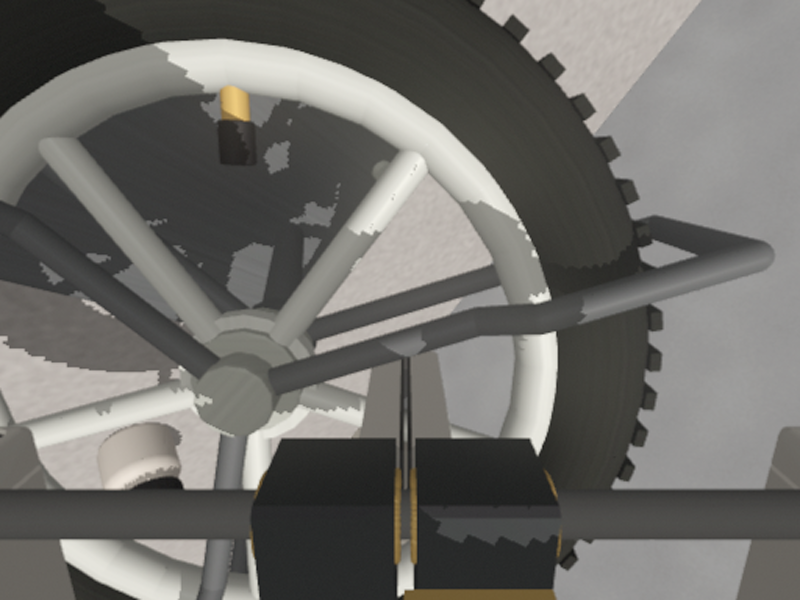

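```bash
python3 arc.py 60 42 12 12 -10
```

```text
39.5 [0.03, 0.05, 0.12] [0.5, 0.0, 0.0]
37.0 [0.03, 0.04, 0.22] [1.0, 0.0, 0.0]
34.5 [0.03, 0.03, 0.33] [1.5, 0.0, 0.0]
32.0 [0.03, 0.01, 0.43] [2.0, 0.0, 0.0]
29.5 [0.03, -0.01, 0.53] [2.5, 0.0, 0.0]
27.0 [0.03, -0.03, 0.63] [3.0, 0.0, 0.0]
24.5 [0.03, -0.06, 0.74] [3.5, 0.01, 0.0]
22.0 [0.03, -0.09, 0.83] [4.0, 0.01, 0.0]
19.5 [0.03, -0.13, 0.93] [4.5, 0.01, 0.0]
17.0 [0.03, -0.17, 1.03] [5.0, 0.01, 0.0]
14.5 [0.03, -0.22, 1.12] [5.5, 0.01, 0.0]
12.0 [0.03, -0.27, 1.21] [6.0, 0.01, 0.0]
```

{"api": "arm_command", "payload": {"deltas": [{"translation":[0.03,0.03,0.12],"turn":[0.5,0,0]},{"translation":[0.03,0.03,0.22],"turn":[1.0,0,0]},{"translation":[0.03,0.03,0.33],"turn":[1.5,0,0]},{"translation":[0.03,0.01,0.43],"turn":[2.0,0,0]},{"translation":[0.03,-0.01,0.53],"turn":[2.5,0,0]},{"translation":[0.03,-0.03,0.63],"turn":[3.0,0,0]},{"translation":[0.03,-0.06,0.74],"turn":[3.5,0,0]},{"translation":[0.03,-0.09,0.83],"turn":[4.0,0,0]},{"translation":[0.03,-0.13,0.93],"turn":[4.5,0,0]},{"translation":[0.03,-0.17,1.03],"turn":[5.0,0,0]},{"translation":[0.03,-0.22,1.12],"turn":[5.5,0,0]},{"translation":[0.03,-0.27,1.21],"turn":[6.0,0,0]}]}}

```text
time_s: 4.45
ee_pos: [0.6079, -0.1135, 0.2131]
eef_rot: [1.363, 0.785, -0.197]
force: [0.2, 2.7, -1.2]
grip_width: 0.0006
```

```bash
python3 shot.py g; python3 arc.py 60 12 -18 12 -10
```

```text
4.45 [-0.263  0.154  1.914  0.162  0.292 -0.409] [ 0.6079 -0.1135  0.2131] [ 0.2  2.7 -1.2] 0.0006
valve_stem [([141.4, 89.6], 0.61)]
wheel []
arms [([145.4, 246.8], 0.71)]
pred hub [157.7 237.8]
pred arms [150.4 248.2]
pred stem [ 69.5 107.9]
9.5 [0.0, -0.02, 0.1] [0.52, 0.01, -0.01]
7.0 [0.0, -0.02, 0.2] [1.02, 0.01, -0.01]
4.5 [0.0, -0.03, 0.31] [1.52, 0.01, -0.01]
2.0 [0.0, -0.05, 0.41] [2.02, 0.01, -0.01]
-0.5 [0.0, -0.07, 0.51] [2.52, 0.01, -0.01]
-3.0 [0.0, -0.1, 0.61] [3.02, 0.01, -0.01]
-5.5 [0.0, -0.13, 0.71] [3.52, 0.01, -0.01]
-8.0 [0.0, -0.16, 0.81] [4.02, 0.01, -0.01]
-10.5 [0.0, -0.2, 0.91] [4.52, 0.01, -0.01]
-13.0 [0.0, -0.24, 1.01] [5.02, 0.01, -0.01]
-15.5 [0.0, -0.29, 1.1] [5.52, 0.01, -0.01]
-18.0 [0.0, -0.34, 1.19] [6.02, 0.01, -0.01]
```

View pics/g_w2.png

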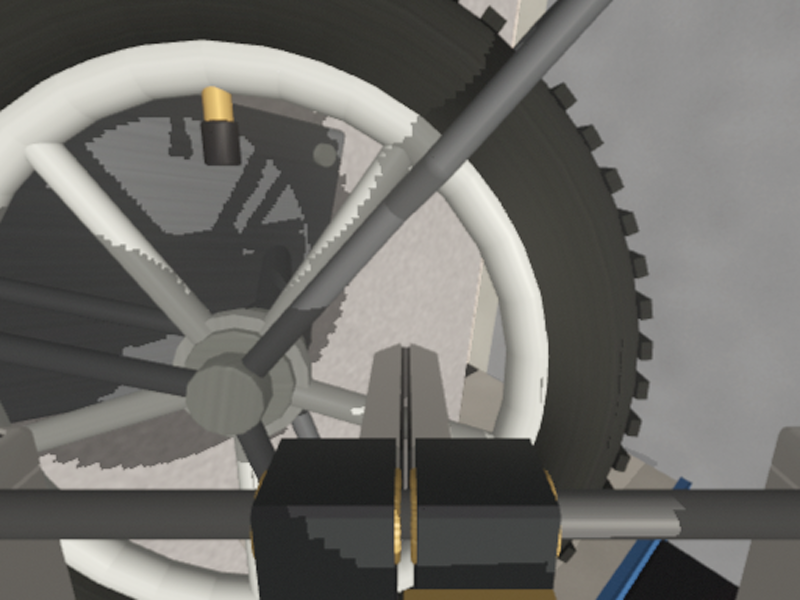

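The wheel follows the finger; only about 3 N is felt. I'll go on.

{"api": "arm_command", "payload": {"deltas": [{"translation":[0,-0.02,0.1],"turn":[0.5,0,0]},{"translation":[0,-0.02,0.2],"turn":[1.0,0,0]},{"translation":[0,-0.03,0.31],"turn":[1.5,0,0]},{"translation":[0,-0.05,0.41],"turn":[2.0,0,0]},{"translation":[0,-0.07,0.51],"turn":[2.5,0,0]},{"translation":[0,-0.1,0.61],"turn":[3.0,0,0]},{"translation":[0,-0.13,0.71],"turn":[3.5,0,0]},{"translation":[0,-0.16,0.81],"turn":[4.0,0,0]},{"translation":[0,-0.2,0.91],"turn":[4.5,0,0]},{"translation":[0,-0.24,1.01],"turn":[5.0,0,0]},{"translation":[0,-0.29,1.1],"turn":[5.5,0,0]},{"translation":[0,-0.34,1.19],"turn":[6.0,0,0]}]}}

```text
time_s: 5.65
ee_pos: [0.6008, -0.1435, 0.2118]
eef_rot: [1.885, 0.784, -0.197]
force: [0.8, 2.4, 2.1]
grip_width: 0.0003
```

```bash
python3 shot.py i; python3 arc.py 60 -18 -39 10 -10
```

```text
5.65 [-0.333  0.155  1.917  0.327  0.302 -0.095] [ 0.6008 -0.1435  0.2118] [0.8 2.4 2.1] 0.0003
valve_stem [([135.2, 93.1], 0.82)]
wheel [([155.6, 241.8], 0.84), ([87.2, 220.3], 0.35)]
arms [([145.4, 250.9], 0.87)]
pred hub [156.2 239.1]
pred arms [148.7 249.5]
pred stem [ 19.  164.4]
-20.1 [-0.01, 0.02, 0.09] [0.44, 0.01, -0.0]
-22.2 [-0.01, 0.02, 0.18] [0.86, 0.01, -0.0]
-24.3 [-0.01, 0.01, 0.26] [1.28, 0.01, -0.0]
-26.4 [-0.01, -0.0, 0.35] [1.7, 0.01, -0.0]
-28.5 [-0.01, -0.02, 0.44] [2.12, 0.01, -0.0]
-30.6 [-0.01, -0.04, 0.52] [2.54, 0.01, -0.0]
-32.7 [-0.01, -0.06, 0.61] [2.96, 0.01, -0.01]
-34.8 [-0.01, -0.08, 0.69] [3.38, 0.01, -0.01]
-36.9 [-0.01, -0.11, 0.78] [3.8, 0.01, -0.01]
-39.0 [-0.01, -0.14, 0.86] [4.22, 0.01, -0.01]
```

View pics/i_w2.png

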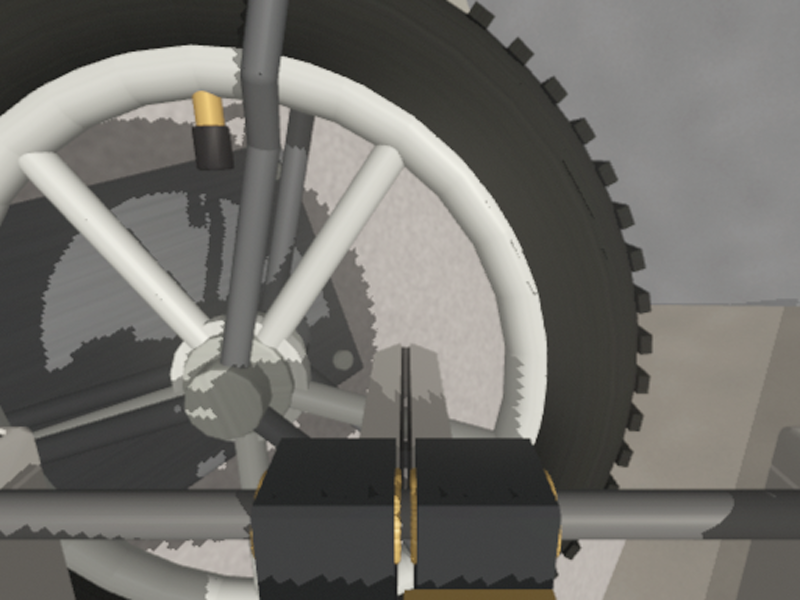

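```bash
cat >> h.py <<'E'
def polar(p,C,uv,h=0):
    S,up,l,n,H=frame(p); K,o,R=C; d=R@np.linalg.inv(K)@np.array([uv[0],uv[1],1]); P=o+d*((H+h*n-o)@n)/(d@n); v=P-H
    return np.hypot(v@up,v@l)*1e3, np.degrees(np.arctan2(v@l,v@up))
E
python3 - <<'E'
from h import *
p=np.load("p2.npy")
for t,uv in dict(d=(144.6,114.3),e=(179,93.4),f=(152.1,89.1),g=(141.4,89.6),i=(135.2,93.1)).items():
    z=np.load(t+".npz"); print(t,np.round(polar(p,(z["K"],z["o"],z["R"]),uv),1))
E
```

```text
d [ 88.3 130.8]
e [ 86.8 132.6]
f [ 88.5 131. ]
g [ 87.2 103. ]
i [85.4 75.6]
```

{"api": "arm_command", "payload": {"deltas": [{"translation":[0,0.02,0.09],"turn":[0.44,0,0]},{"translation":[0,0.02,0.18],"turn":[0.86,0,0]},{"translation":[0,0.01,0.26],"turn":[1.28,0,0]},{"translation":[0,0,0.35],"turn":[1.7,0,0]},{"translation":[0,-0.02,0.44],"turn":[2.1,0,0]},{"translation":[0,-0.04,0.52],"turn":[2.5,0,0]},{"translation":[0,-0.06,0.61],"turn":[3.0,0,0]},{"translation":[0,-0.08,0.69],"turn":[3.4,0,0]},{"translation":[0,-0.11,0.78],"turn":[3.8,0,0]},{"translation":[0,-0.14,0.86],"turn":[4.2,0,0]},{"translation":[0,-0.15,0.9],"turn":[4.4,0,0]},{"translation":[0,-0.15,0.9],"turn":[4.4,0,0]}]}}

```text
time_s: 6.85
ee_pos: [0.5891, -0.1623, 0.2033]
eef_rot: [2.27, 0.786, -0.198]
force: [0.0, 1.1, 1.5]
grip_width: 0.0008
```

```bash
python3 shot.py j; python3 go.py 60,-36,-10,-40 60,-36,80,-40
```

```text
6.85 [-0.382  0.154  1.94   0.455  0.3    0.131] [ 0.5891 -0.1623  0.2033] [0.  1.1 1.5] 0.0008
valve_stem [([135.6, 93.5], 0.68)]
wheel [([157.0, 240.5], 0.75), ([115.3, 256.0], 0.6)]
arms [([146.2, 249.3], 0.61)]
pred hub [154.6 239.8]
pred arms [147.  250.3]
pred stem [  8.5 215.2]
60,-36,-10,-40 [-0.02, -0.0, -0.18] [0.0, 0.01, -0.0]
60,-36,80,-40 [-3.62, -0.0, -0.17] [0.0, 0.01, -0.0]
```

View pics/j_w2.png

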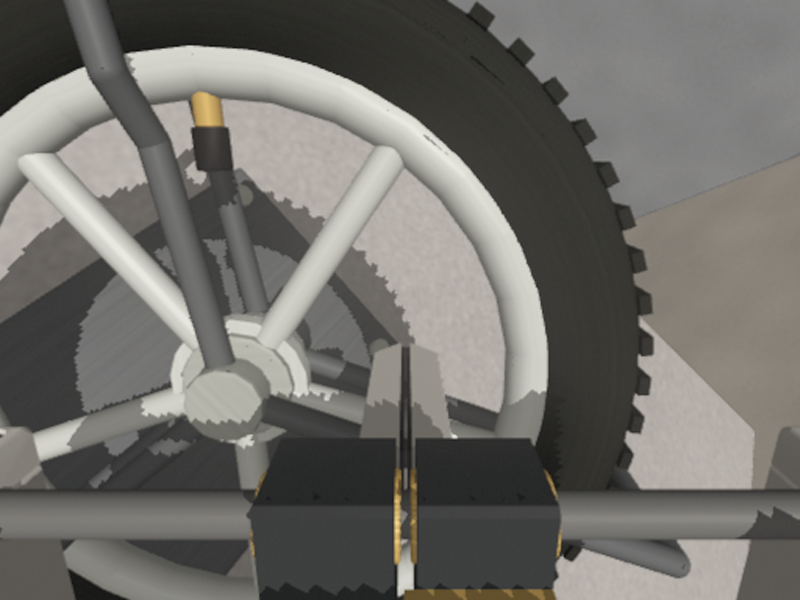

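{"api": "arm_command", "payload": {"deltas": [{"translation":[0,0,-0.1],"turn":[0,0,0]},{"translation":[-0.3,0,-0.2],"turn":[0,0,0]},{"translation":[-1.0,0,-0.2],"turn":[0,0,0]},{"translation":[-2.0,0,-0.2],"turn":[0,0,0]},{"translation":[-3.0,0,-0.2],"turn":[0,0,0]},{"translation":[-4.0,0,-0.2],"turn":[0,0,0]},{"translation":[-4.4,0,-0.2],"turn":[0,0,0]}]}}

```text
time_s: 7.63
ee_pos: [0.5151, -0.1432, 0.286]
eef_rot: [2.267, 0.783, -0.198]
force: [-0.4, 0.1, 0.1]
grip_width: 0.0005
```

```bash
python3 shot.py k; python3 go.py 60,-17,100,-20 60,0,100,0 60,37,100,37; python3 - <<'E'
from h import *
p=np.load("p2.npy");z=np.load("k.npz"); C=(z["K"],z["o"],z["R"]); 
r=models.mark_of("valve_stem","wrist"); print(polar(p,C,r[0]["at"]))
E
```

```text
7.63 [-0.41  -0.136  2.023  0.317  0.499  0.266] [ 0.5151 -0.1432  0.286 ] [-0.4  0.1  0.1] 0.0005
valve_stem [([184.1, 103.4], 0.9)]
wheel [([191.5, 194.5], 0.87)]
arms [([188.7, 194.2], 0.63), ([192.5, 193.3], 0.52)]
pred hub [192.2 192.8]
pred arms [189.3 197.1]
pred stem [102.3 176.9]
60,-17,100,-20 [-0.03, -0.19, -0.74] [-4.0, 0.01, -0.0]
60,0,100,0 [-0.03, -0.56, -1.34] [-8.0, 0.01, -0.0]
60,37,100,37 [-0.03, -1.86, -2.14] [-15.4, 0.01, -0.0]
(np.float64(83.43000041829306), np.float64(53.52787198570961))
```

View pics/k_w2.png

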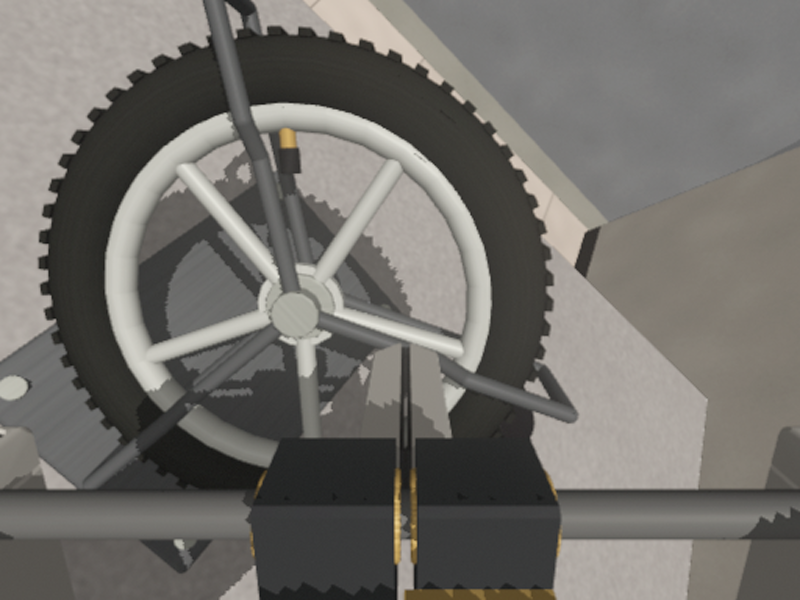

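{"api": "arm_command", "payload": {"deltas": [{"translation":[0,-0.05,-0.25],"turn":[-1.3,0,0]},{"translation":[0,-0.1,-0.5],"turn":[-2.6,0,0]},{"translation":[0,-0.2,-0.7],"turn":[-3.9,0,0]},{"translation":[0,-0.3,-0.9],"turn":[-5.2,0,0]},{"translation":[0,-0.45,-1.1],"turn":[-6.5,0,0]},{"translation":[0,-0.6,-1.3],"turn":[-7.8,0,0]},{"translation":[0,-0.8,-1.5],"turn":[-9.1,0,0]},{"translation":[0,-1.0,-1.65],"turn":[-10.4,0,0]},{"translation":[0,-1.25,-1.8],"turn":[-11.7,0,0]},{"translation":[0,-1.5,-1.95],"turn":[-13.0,0,0]},{"translation":[0,-1.7,-2.05],"turn":[-14.3,0,0]},{"translation":[0,-1.9,-2.1],"turn":[-15.4,0,0]}]}}

```text
time_s: 8.88
ee_pos: [0.5285, -0.0732, 0.2803]
eef_rot: [0.919, 0.787, -0.197]
force: [-0.5, 0.3, -0.3]
grip_width: 0.0003
```

```bash
python3 shot.py l; python3 go.py 58,37,100,37 58,37,-10,37; python3 - <<'E'
from h import *
p=np.load("p2.npy");z=np.load("l.npz"); C=(z["K"],z["o"],z["R"]); 
r=models.mark_of("valve_stem","wrist"); print(polar(p,C,r[0]["at"]))
p[3]=np.radians(53.5); np.save("p3.npy",p)
E
python3 ov.py l p3.npy 58 37 37
```

```text
8.88 [-0.211 -0.132  2.031  0.023  0.459 -0.682] [ 0.5285 -0.0732  0.2803] [-0.5  0.3 -0.3] 0.0003
valve_stem [([283.1, 162.2], 0.96)]
wheel [([197.3, 186.7], 0.88)]
arms [([192.4, 191.6], 0.73)]
pred hub [198.3 188.6]
pred arms [195.5 192.7]
pred stem [190.  94.]
58,37,100,37 [-0.05, -0.02, 0.04] [-0.04, -0.01, 0.01]
58,37,-10,37 [4.35, -0.02, 0.04] [-0.04, -0.01, 0.01]
(np.float64(84.13627930396004), np.float64(57.00714553063667))
```

View pics/l_ov.png

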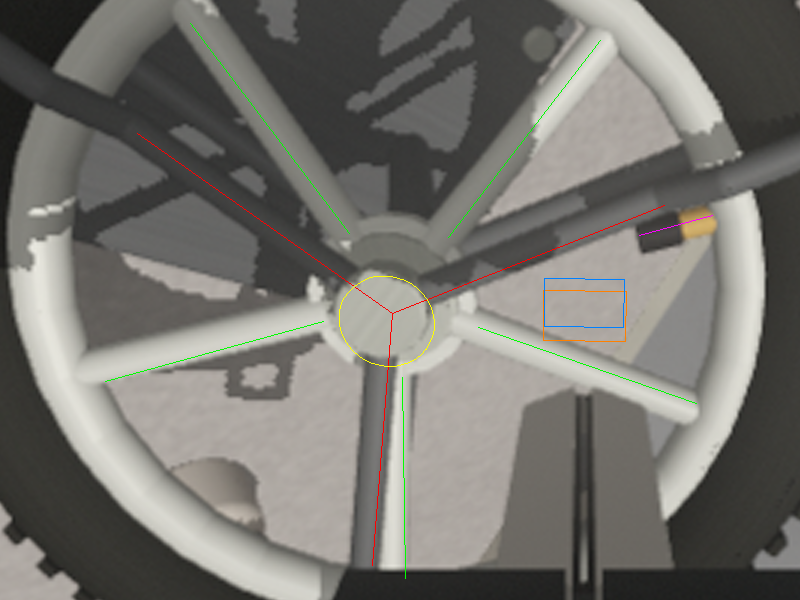

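The finger's target rectangle sits in the gap between the spoke and the 60° arm, clear of the stem cap at overlay (658,232). Inserting now.

{"api": "arm_command", "payload": {"deltas": [{"translation":[0.8,0,0.03],"turn":[0,0,0]},{"translation":[1.6,0,0.03],"turn":[0,0,0]},{"translation":[2.4,0,0.03],"turn":[0,0,0]},{"translation":[3.1,0,0.03],"turn":[0,0,0]},{"translation":[3.7,0,0.03],"turn":[0,0,0]},{"translation":[4.1,0,0.03],"turn":[0,0,0]},{"translation":[4.35,0,0.03],"turn":[0,0,0]},{"translation":[4.35,0,0.03],"turn":[0,0,0]}]}}

```text
time_s: 9.8
ee_pos: [0.6039, -0.0898, 0.2038]
eef_rot: [0.926, 0.787, -0.198]
force: [-0.3, -0.2, -0.6]
grip_width: 0.0004
```

```bash
python3 shot.py m; python3 arc.py 58 37 10 12 -10
```

```text
9.8 [-0.212  0.152  1.941  0.037  0.266 -0.69 ] [ 0.6039 -0.0898  0.2038] [-0.3 -0.2 -0.6] 0.0004
valve_stem [([301.1, 204.2], 0.65)]
wheel [([159.3, 237.4], 0.73)]
arms [([151.4, 246.2], 0.69)]
pred hub [163.3 238. ]
pred arms [156.3 248.3]
pred stem [141.8  89.3]
34.8 [0.05, -0.04, 0.08] [0.44, 0.01, -0.0]
32.5 [0.05, -0.05, 0.17] [0.89, 0.01, -0.0]
30.2 [0.05, -0.06, 0.26] [1.34, 0.01, -0.0]
28.0 [0.05, -0.07, 0.35] [1.79, 0.01, -0.0]
25.8 [0.05, -0.08, 0.44] [2.24, 0.01, -0.0]
23.5 [0.05, -0.1, 0.53] [2.69, 0.01, -0.0]
21.2 [0.05, -0.13, 0.62] [3.14, 0.01, -0.0]
19.0 [0.05, -0.15, 0.7] [3.59, 0.01, -0.0]
16.8 [0.05, -0.18, 0.79] [4.04, 0.01, -0.0]
14.5 [0.05, -0.22, 0.88] [4.49, 0.01, -0.01]
12.2 [0.05, -0.25, 0.96] [4.94, 0.01, -0.01]
10.0 [0.05, -0.29, 1.04] [5.39, 0.01, -0.01]
```

View pics/m_w2.png

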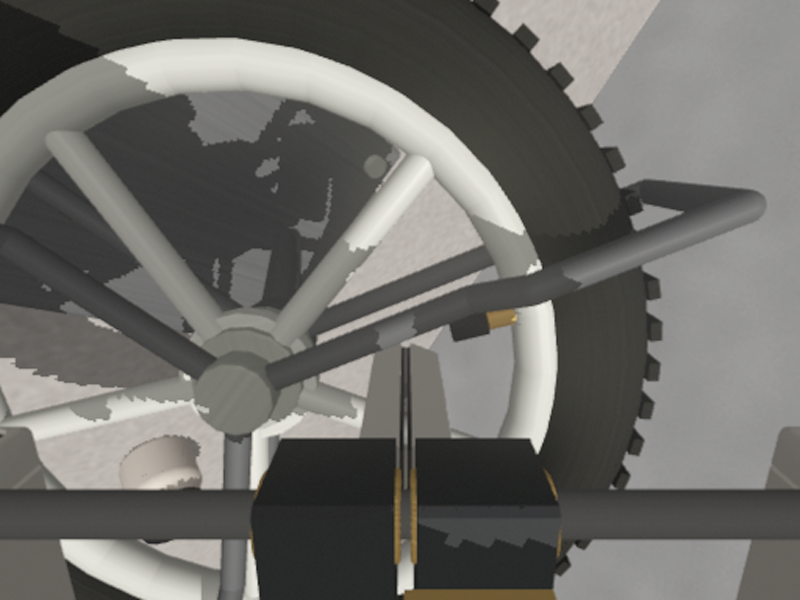

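{"api": "arm_command", "payload": {"deltas": [{"translation":[0.03,-0.02,0.08],"turn":[0.44,0,0]},{"translation":[0.03,-0.03,0.17],"turn":[0.9,0,0]},{"translation":[0.03,-0.05,0.26],"turn":[1.35,0,0]},{"translation":[0.03,-0.06,0.35],"turn":[1.8,0,0]},{"translation":[0.03,-0.08,0.44],"turn":[2.25,0,0]},{"translation":[0.03,-0.1,0.53],"turn":[2.7,0,0]},{"translation":[0.03,-0.13,0.62],"turn":[3.15,0,0]},{"translation":[0.03,-0.15,0.7],"turn":[3.6,0,0]},{"translation":[0.03,-0.18,0.79],"turn":[4.05,0,0]},{"translation":[0.03,-0.22,0.88],"turn":[4.5,0,0]},{"translation":[0.03,-0.25,0.96],"turn":[4.95,0,0]},{"translation":[0.03,-0.29,1.04],"turn":[5.4,0,0]}]}}

```text
time_s: 11.0
ee_pos: [0.6061, -0.1158, 0.2116]
eef_rot: [1.4, 0.785, -0.197]
force: [-0.9, 3.3, 1.9]
grip_width: 0.0005
```

```bash
python3 shot.py n; python3 arc.py 58 10 -12 12 -10; python3 - <<'E'
from h import *
p=np.load("p2.npy");z=np.load("n.npz"); C=(z["K"],z["o"],z["R"]); 
r=models.mark_of("valve_stem","wrist"); print(polar(p,C,r[0]["at"]) if r else r)
E
```

```text
11.0 [-0.269  0.153  1.919  0.177  0.29  -0.391] [ 0.6061 -0.1158  0.2116] [-0.9  3.3  1.9] 0.0005
valve_stem [([294.2, 199.1], 0.63)]
wheel []
arms [([147.3, 244.8], 0.71)]
pred hub [161.9 238. ]
pred arms [154.8 248.4]
pred stem [ 69.5 110.9]
8.2 [-0.0, 0.02, 0.07] [0.37, 0.01, 0.0]
6.3 [-0.0, 0.02, 0.15] [0.73, 0.01, 0.0]
4.5 [-0.0, 0.01, 0.22] [1.1, 0.01, 0.0]
2.7 [-0.0, 0.0, 0.29] [1.47, 0.01, 0.0]
0.8 [-0.0, -0.01, 0.37] [1.83, 0.01, 0.0]
-1.0 [-0.0, -0.02, 0.44] [2.2, 0.01, 0.0]
-2.8 [-0.0, -0.04, 0.51] [2.57, 0.01, 0.0]
-4.7 [-0.0, -0.05, 0.59] [2.93, 0.01, 0.0]
-6.5 [-0.0, -0.07, 0.66] [3.3, 0.01, 0.0]
-8.3 [-0.0, -0.1, 0.73] [3.67, 0.01, 0.0]
-10.2 [-0.0, -0.12, 0.8] [4.03, 0.01, 0.0]
-12.0 [-0.0, -0.15, 0.87] [4.4, 0.01, 0.0]
(np.float64(81.87229690482785), np.float64(28.64981185708696))
```

{"api": "arm_command", "payload": {"deltas": [{"translation":[0,0.02,0.07],"turn":[0.37,0,0]},{"translation":[0,0.02,0.15],"turn":[0.73,0,0]},{"translation":[0,0.01,0.22],"turn":[1.1,0,0]},{"translation":[0,0,0.29],"turn":[1.47,0,0]},{"translation":[0,-0.01,0.37],"turn":[1.83,0,0]},{"translation":[0,-0.02,0.44],"turn":[2.2,0,0]},{"translation":[0,-0.04,0.51],"turn":[2.57,0,0]},{"translation":[0,-0.05,0.59],"turn":[2.93,0,0]},{"translation":[0,-0.07,0.66],"turn":[3.3,0,0]},{"translation":[0,-0.1,0.73],"turn":[3.67,0,0]},{"translation":[0,-0.12,0.8],"turn":[4.03,0,0]},{"translation":[0,-0.15,0.87],"turn":[4.4,0,0]}]}}

```text
time_s: 12.25
ee_pos: [0.6019, -0.1374, 0.2117]
eef_rot: [1.783, 0.785, -0.197]
force: [0.7, 1.8, 0.7]
grip_width: 0.0006
```

```bash
python3 shot.py o; python3 go.py 58,-12,-10,-12 58,-8,-10,-12 58,-8,110,-12; python3 - <<'E'
from h import *
p=np.load("p2.npy");z=np.load("o.npz"); C=(z["K"],z["o"],z["R"]); 
r=models.mark_of("valve_stem","wrist"); print(polar(p,C,r[0]["at"]) if r else r)
E
```

```text
12.25 [-0.319  0.154  1.918  0.294  0.3   -0.155] [ 0.6019 -0.1374  0.2117] [0.7 1.8 0.7] 0.0006
valve_stem [([293.2, 198.1], 0.6)]
wheel [([156.5, 238.1], 0.68)]
arms [([149.2, 249.8], 0.73), ([296.1, 197.8], 0.6)]
pred hub [159.4 238.6]
pred arms [152.2 249.1]
pred stem [ 29.  151.2]
58,-12,-10,-12 [0.0, -0.01, -0.0] [0.0, 0.01, -0.0]
58,-8,-10,-12 [0.0, -0.01, -0.16] [0.0, 0.01, -0.0]
58,-8,110,-12 [-4.8, -0.01, -0.16] [0.0, 0.01, -0.0]
(np.float64(82.05900018041301), np.float64(6.981797268855082))
```

View pics/o_w2.png

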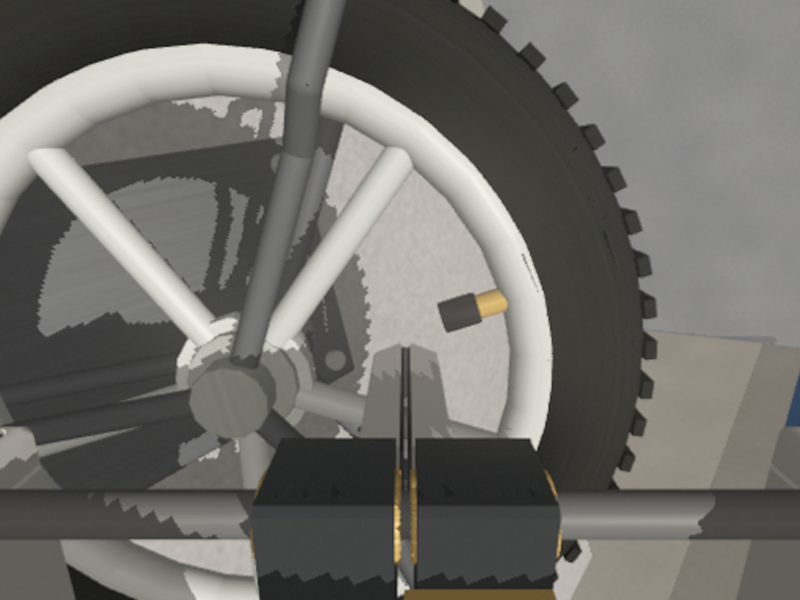

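{"api": "arm_command", "payload": {"deltas": [{"translation":[0,0,-0.1],"turn":[0,0,0]},{"translation":[-0.3,0,-0.2],"turn":[0,0,0]},{"translation":[-1.0,0,-0.2],"turn":[0,0,0]},{"translation":[-2.0,0,-0.2],"turn":[0,0,0]},{"translation":[-3.0,0,-0.2],"turn":[0,0,0]},{"translation":[-4.0,0,-0.2],"turn":[0,0,0]},{"translation":[-5.0,0,-0.2],"turn":[0,0,0]},{"translation":[-5.6,0,-0.2],"turn":[0,0,0]},{"translation":[-5.6,0,-0.2],"turn":[0,0,0]}]}}

```text
time_s: 13.25
ee_pos: [0.5056, -0.1128, 0.3146]
eef_rot: [1.778, 0.781, -0.198]
force: [-0.3, 0.3, 0.3]
grip_width: 0.0005
```

```bash
python3 shot.py q; python3 - <<'E'
from h import *
p=np.load("p2.npy");z=np.load("q.npz"); C=(z["K"],z["o"],z["R"]); 
r=models.mark_of("valve_stem","wrist"); print(polar(p,C,r[0]["at"]) if r else r)
p[3]=np.radians(8); np.save("p3.npy",p)
E
python3 ov.py q p3.npy 58 -8 -12
python3 - <<'E'
import cv2
im=cv2.imread("pics/q_w.png"); im=cv2.resize(im,None,fx=4,fy=4,interpolation=cv2.INTER_CUBIC); cv2.imwrite("pics/q_z.png",im[400:1000,450:1250])
E
```

```text
13.25 [-0.339 -0.209  2.016  0.189  0.557 -0.052] [ 0.5056 -0.1128  0.3146] [-0.3  0.3  0.3] 0.0005
valve_stem [([275.1, 157.5], 0.82)]
wheel [([201.8, 181.8], 0.77)]
arms [([197.7, 183.8], 0.59)]
pred hub [200.8 183. ]
pred arms [198.5 186.6]
pred stem [131.2 131.7]
(np.float64(80.70260142307379), np.float64(8.908182892172121))
```

View pics/q_z.png

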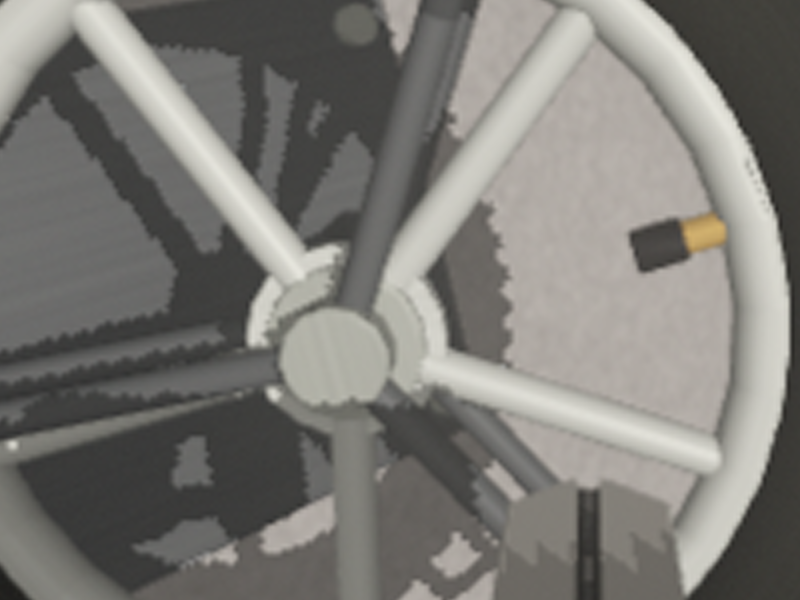

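View pics/q_ov.png

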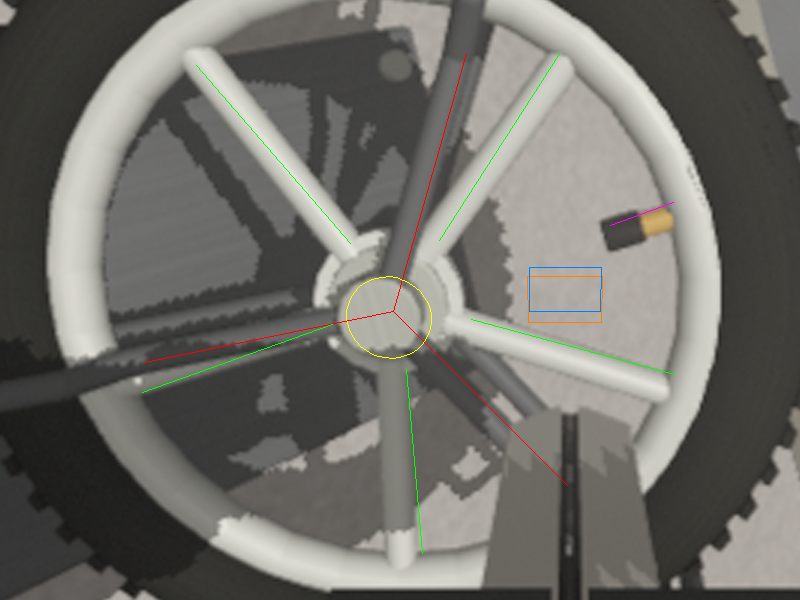

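```bash
python3 - <<'E'
from fit2 import *
sp=[(-36,(440,370)),(-36,(570,410)),(-36,(705,453)),(36,(400,270)),(36,(490,145)),(36,(572,25)),(108,(95,15)),(108,(200,145)),(108,(290,262)),(252,(355,440)),(252,(360,590)),(0,(660,245)),(0,(705,234))]
armp=[(60,(408,150)),(60,(372,270)),(180,(200,374)),(180,(60,400)),(-60,(437,450))]
for w in (.001,.006):
  for wy in (.003,.03):
    p,C=fit2("q",(450,400),4,sp,(333,357),prior="p2.npy",armp=armp,wp=w,wy=wy)
E
```

```text
[ 0.5681 -0.1172 -0.1982  3.232 ] [-11.36 185.18] d [-2.8  1.7] [-2.8  1.7 -0.5  0.7  1.1 -0.9 -0.4 -0.3  0.1  0.2  1.2  0.4 -0.1  0.3
 -0.1 -0.4 -0.  -0.6  2.2  1.6  1.7  2.4  0.5]
[ 0.5681 -0.1176 -0.2439  3.2707] [-13.97 187.4 ] d [-2.9  1.3] [-2.9  1.3 -1.6  0.7  0.9 -0.6 -0.2 -0.1  0.3  0.2  0.9  0.5 -0.1  0.3
 -0.2 -0.5 -0.2 -0.9  0.1  0.8  0.6  0.1 -0.9]
[ 0.5679 -0.1169 -0.1981  3.2304] [-11.35 185.09] d [-3.  2.] [-0.5  0.3 -0.5  0.4  1.  -0.9 -0.4 -0.2 -0.2  0.   1.1  0.4 -0.1  0.2
  0.2 -0.  -0.1 -0.7  2.5  2.   1.5  2.2  0.4]
[ 0.5679 -0.1174 -0.2433  3.2692] [-13.94 187.31] d [-3.1  1.5] [-0.5  0.3 -1.6  0.5  0.8 -0.6 -0.1  0.   0.1  0.   0.8  0.5 -0.1  0.2
 -0.  -0.2 -0.2 -0.9  0.4  1.   0.5  0.  -0.9]
```

```bash
python3 go.py 84,-90,130,0
```

```text
84,-90,130,0 [-0.03, -1.6, 3.5] [-2.4, 0.01, 0.02]
```

{"api": "arm_command", "payload": {"deltas": [{"translation":[0,-0.3,0.6],"turn":[-0.5,0,0]},{"translation":[0,-0.6,1.4],"turn":[-1.0,0,0]},{"translation":[0,-1.0,2.2],"turn":[-1.5,0,0]},{"translation":[0,-1.3,2.9],"turn":[-2.0,0,0]},{"translation":[0,-1.6,3.5],"turn":[-2.4,0,0]},{"translation":[0,-1.6,3.5],"turn":[-2.4,0,0]},{"translation":[0,-1.6,3.5],"turn":[-2.4,0,0]}]}}

```text
time_s: 14.08
ee_pos: [0.4515, -0.1815, 0.27]
eef_rot: [1.572, 0.787, -0.199]
force: [-0.0, 0.5, 0.1]
grip_width: 0.0006
```

```bash
python3 shot.py r; python3 - <<'E'
from h import *
C=cam("wrist"); p=np.load("p2.npy"); S,up,l,n,H=frame(p); v=C[1]-H; print("cam rel",v@up,v@l,v@n)
r=models.mark_of("valve_stem","wrist"); print(polar(p,C,r[0]["at"]) if r else r)
u,v=(proj(C,H)[0]*5).astype(int); print(u-400,v-300)
im=cv2.imread("pics/r_w.png"); im=cv2.resize(im,None,fx=5,fy=5,interpolation=cv2.INTER_CUBIC); x0,y0=max(0,u-350),max(0,v-300); print("off",x0,y0); cv2.imwrite("pics/r_z.png",im[y0:y0+600,x0:x0+800])
E
```

```text
14.08 [-0.603 -0.232  2.138  0.547  0.563 -0.769] [ 0.4515 -0.1815  0.27  ] [-0.   0.5  0.1] 0.0006
valve_stem [([344.8, 81.8], 0.81)]
wheel [([259.3, 90.5], 0.6), ([120.4, 341.4], 0.49)]
arms [([256.3, 92.8], 0.6)]
pred hub [257.5  92.9]
pred arms [257.4  92.8]
pred stem [197.1  16. ]
cam rel 0.00028575810441663907 0.00038883899278457923 0.30811181500657936
(np.float64(83.05831320274524), np.float64(9.240735563364666))
893 181
off 943 181
```

View pics/r_w2.png

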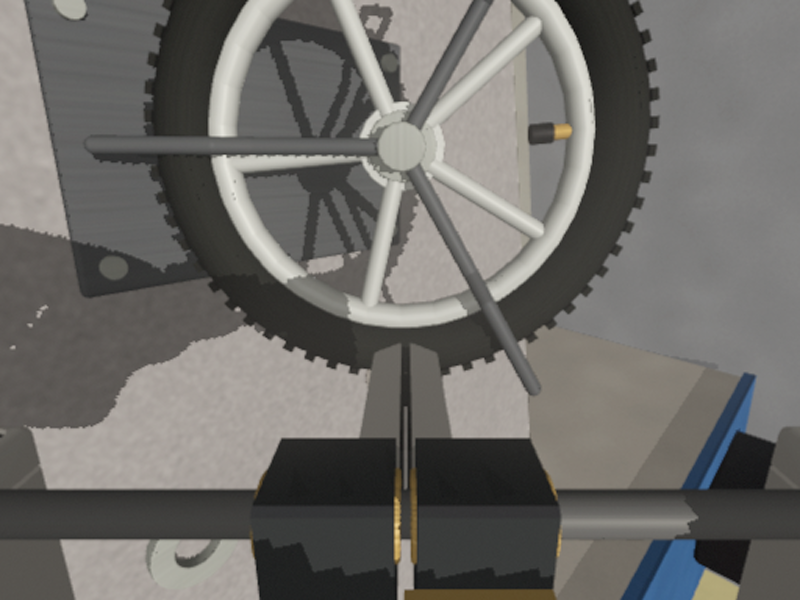

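View pics/r_z.png

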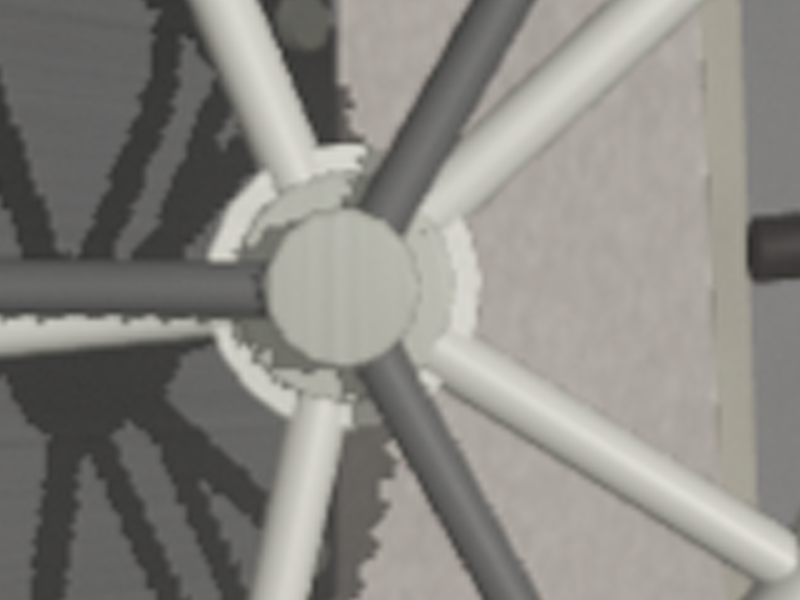

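```bash
python3 - <<'E'
import cv2
im=cv2.imread("pics/r_w.png"); im=cv2.resize(im,None,fx=5,fy=5,interpolation=cv2.INTER_CUBIC); cv2.imwrite("pics/r_z2.png",im[100:700,1343:2143])
E
```

```text
(no output)
```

View pics/r_z2.png

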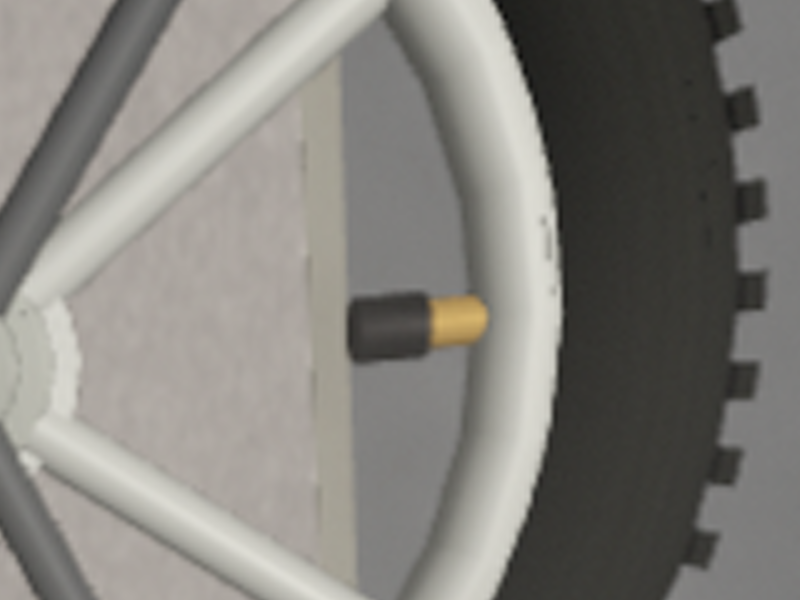

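```bash
python3 - <<'E'
from fit2 import *
sp=[(36,(450,215)),(36,(560,110)),(-36,(445,353)),(-36,(620,455)),(-36,(770,548)),(108,(226,0)),(108,(295,165)),(108,(265,100)),(252,(283,590)),(252,(317,420)),(0,(750,249)),(0,(828,242)),(0,(880,239))]
armp=[(180,(100,287)),(180,(-639,283)),(60,(507,0)),(60,(392,200)),(-60,(470,500)),(-60,(410,400)),(-60,(763,1061))]
p0=np.load("p2.npy"); p0[3]=.1; np.save("p3.npy",p0)
for w in (.001,.006):
  for wy in (.003,.03,.3):
    p,C=fit2("r",(943,181),5,sp,(343,287),prior="p3.npy",armp=armp,wp=w,wy=wy)
# direct: back-project picks on planes through fitted hub
q=lambda uv:((uv[0]+943)/5,(uv[1]+181)/5)
for k,uv in armp: print("arm",k,np.round(polar(p,C,q(uv),.013 if abs(uv[0])<600 else .026),1))
for k,uv in sp: print("sp",k,np.round(polar(p,C,q(uv)),1), round((polar(p,C,q(uv))[1]-k+180)%360-180,1))
E
```

```text
[ 0.5699 -0.1175 -0.1992  0.0945] [-11.41   5.42] d [-1.1  1.5] [-1.1  1.5 -0.9  0.8  0.4  2.9  2.4  0.5 -0.5 -0.5 -0.3 -0.2 -0.7  0.1
  0.6 -0.2 -0.1  0.4  0.4  1.2  0.  -0.8 -1.1 -0.3  1.9]
[ 0.5699 -0.1177 -0.2087  0.1028] [-11.96   5.89] d [-1.1  1.3] [-1.1  1.3 -0.4  0.9  0.5  2.7  2.3  0.4 -0.6 -0.5 -0.1 -0.1 -0.6  0.3
  0.7 -0.3 -0.1  0.3  0.2 -0.1 -0.5 -1.  -1.4 -0.4  0.7]
[ 0.5699 -0.1177 -0.2091  0.1032] [-11.98   5.91] d [-1.1  1.2] [-1.1  1.2 -0.   0.9  0.5  2.7  2.3  0.4 -0.6 -0.5 -0.1 -0.1 -0.6  0.3
  0.7 -0.3 -0.1  0.3  0.2 -0.2 -0.6 -1.1 -1.4 -0.5  0.6]
[ 0.5697 -0.1173 -0.1991  0.0935] [-11.41   5.36] d [-1.3  1.6] [-0.2  0.3 -0.8  0.7  0.3  3.1  2.5  0.5 -0.6 -0.6 -0.2 -0.1 -0.7 -0.1
  0.4 -0.1 -0.   0.4  0.3  1.   0.2 -0.6 -1.2 -0.3  1.8]
[ 0.5697 -0.1175 -0.2079  0.1011] [-11.91   5.8 ] d [-1.3  1.4] [-0.2  0.2 -0.4  0.7  0.3  3.   2.4  0.4 -0.6 -0.6 -0.1  0.  -0.6  0.
  0.5 -0.2 -0.1  0.4  0.1 -0.1 -0.2 -0.8 -1.5 -0.5  0.7]
[ 0.5697 -0.1175 -0.2083  0.1015] [-11.93   5.81] d [-1.3  1.4] [-0.2  0.2 -0.   0.7  0.3  2.9  2.4  0.4 -0.6 -0.6 -0.1  0.  -0.6  0.
  0.5 -0.2 -0.1  0.4  0.1 -0.2 -0.3 -0.8 -1.5 -0.5  0.7]
arm 180 [ 45.3 179.9]
arm 180 [ 172.7 -179.9]
arm 60 [55.9 60.2]
arm 60 [17.5 62.3]
arm -60 [ 45.  -58.2]
arm -60 [ 23.1 -58.8]
arm -60 [172.  -60.2]
sp 36 [23.8 35.2] -0.8
sp 36 [50.9 39.3] 3.3
sp -36 [ 22.3 -31.1] 4.9
sp -36 [ 62.2 -29.6] 6.4
sp -36 [ 98.3 -29.9] 6.1
sp 108 [ 55.2 113.9] 5.9
sp 108 [ 24.5 113.8] 5.8
sp 108 [ 37.  114.6] 6.6
sp 252 [  59.5 -102.2] 5.8
sp 252 [  25.1 -103.2] 4.8
sp 0 [77.1  6. ] 6.0
sp 0 [91.9  5.9] 5.9
sp 0 [101.7   5.6] 5.6
```

```bash
python3 - <<'E'
from h import *
p4=np.array([.5697,-.1175,-.208,np.radians(5.9)]); np.save("p4.npy",p4)
S,up,l,n,H=frame(p4)
Pc=np.array([.6019,-.1374,.2117]); Rc=Ro.from_euler("xyz",[1.783,.785,-.197]).as_matrix()
v=Pc+.019*Rc[:,0]-H; print("contact tip polar",np.hypot(v@up,v@l),np.degrees(np.arctan2(v@l,v@up)),"h",v@n, "spoke",5.9-36)
def rot(a): # theta increase by a deg; up->left is rotation about n? 
    R=Ro.from_rotvec(np.radians(a)*np.cross(up,l)).as_matrix(); return H+R@(Pc-H),R@Rc
T=tool()
for name,a,h in (("above",4,.11),("above60",4,.06),("in",4,0),("touch",0,0),("half",-3,0),("end",-5.9,0)):
    P,R=rot(a); d=delta(T,(P+h*n,R)); print(name,d[0].round(2),d[1].round(2))
print("tool axis vs -n deg",np.degrees(np.arccos(-Rc[:,0]@n)))
E
```

```text
contact tip polar 0.059576421905608266 -12.282512715080841 h -0.011161410287569205 spoke -30.1
above [ 1.2   2.27 -3.06] [ 1.64 -0.   -0.  ]
above60 [ 3.2   2.27 -3.04] [ 1.64 -0.   -0.  ]
in [ 5.6   2.27 -3.02] [ 1.64 -0.   -0.  ]
touch [ 5.6   2.24 -2.86] [ 2.44 -0.    0.  ]
half [ 5.6   2.21 -2.74] [ 3.04 -0.    0.01]
end [ 5.6   2.17 -2.62] [ 3.62 -0.    0.01]
tool axis vs -n deg 0.44632755709213245
```

{"api": "arm_command", "payload": {"deltas": [{"translation":[0,0.4,-0.6],"turn":[0.4,0,0]},{"translation":[0,1.0,-1.4],"turn":[0.8,0,0]},{"translation":[0,1.6,-2.2],"turn":[1.2,0,0]},{"translation":[0.6,2.1,-2.8],"turn":[1.6,0,0]},{"translation":[1.2,2.27,-3.04],"turn":[1.64,0,0]},{"translation":[1.8,2.27,-3.04],"turn":[1.64,0,0]},{"translation":[2.6,2.27,-3.04],"turn":[1.64,0,0]},{"translation":[3.2,2.27,-3.04],"turn":[1.64,0,0]},{"translation":[3.2,2.27,-3.04],"turn":[1.64,0,0]}]}}

```text
time_s: 15.08
ee_pos: [0.562, -0.1247, 0.252]
eef_rot: [1.714, 0.789, -0.196]
force: [0.6, 0.0, -0.7]
grip_width: 0.0005
```

```bash
python3 shot.py s; python3 ov.py s p4.npy 59.5 -8.3 -8
```

```text
15.08 [-0.32   0.005  1.973  0.23   0.394 -0.158] [ 0.562  -0.1247  0.252 ] [ 0.6  0.  -0.7] 0.0005
valve_stem [([289.7, 181.3], 0.63)]
wheel [([181.5, 207.3], 0.83)]
arms [([178.5, 214.7], 0.58)]
pred hub [184.9 205.4]
pred arms [180.8 211.4]
pred stem [ 93.8 131.4]
```

View pics/s_ov.png

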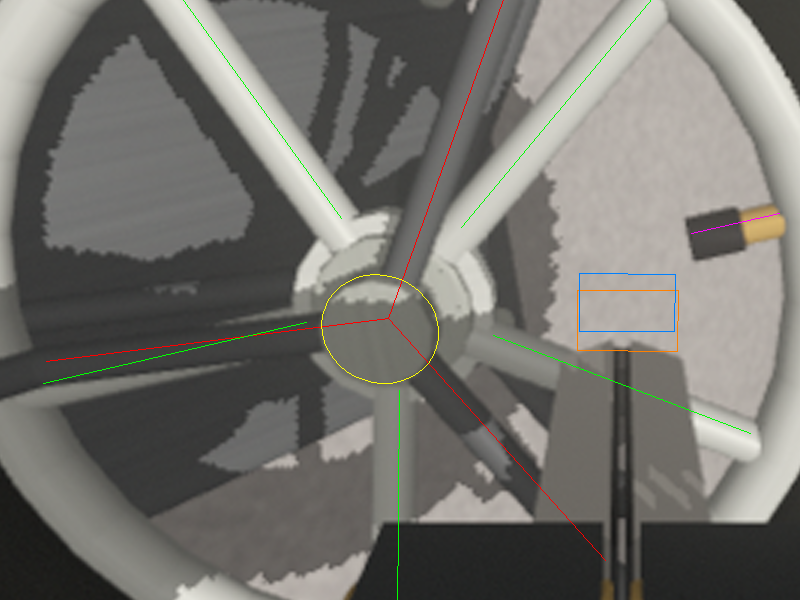

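{"api": "arm_command", "payload": {"deltas": [{"translation":[0.6,0,0],"turn":[0,0,0]},{"translation":[1.2,0,0],"turn":[0,0,0]},{"translation":[1.8,0,0],"turn":[0,0,0]},{"translation":[2.2,0,0],"turn":[0,0,0]},{"translation":[2.4,0,0],"turn":[0,0,0]},{"translation":[2.4,0,0],"turn":[0,0,0]}]}}

```text
time_s: 15.78
ee_pos: [0.6029, -0.1337, 0.212]
eef_rot: [1.714, 0.785, -0.197]
force: [-1.1, -0.2, 0.0]
grip_width: 0.0004
```

```bash
python3 shot.py t; sed -i 's/p=np.load("p2.npy"); T=tool()/p=np.load("p4.npy"); T=tool()/' arc.py; python3 - <<'E'
from h import *
p=np.load("p4.npy"); S,up,l,n,H=frame(p); T=tool(); v=T[0]+.019*T[1][:,0]-H; print(np.hypot(v@up,v@l),np.degrees(np.arctan2(v@l,v@up)),v@n)
z=np.load("t.npz"); C=(z["K"],z["o"],z["R"]); r=models.mark_of("valve_stem","wrist"); print(polar(p,C,r[0]["at"]) if r else r)
z=np.load("o.npz"); print(polar(p,(z["K"],z["o"],z["R"]),(293.2,198.1)))
y=T[1][:,1]; print("phi",np.degrees(np.arctan2(y@l,y@up)))
def rot(a):
    R=Ro.from_rotvec(np.radians(a)*np.cross(up,l)).as_matrix(); return H+R@(T[0]-H),R@T[1]
for a in (-2,-4,-6,-8,-10,-12): d=delta(T,rot(a)); print(a,d[0].round(2),d[1].round(2))
E
```

```text
15.78 [-0.31   0.154  1.917  0.273  0.299 -0.199] [ 0.6029 -0.1337  0.212 ] [-1.1 -0.2  0. ] 0.0004
valve_stem [([295.6, 204.8], 0.92)]
wheel [([159.8, 238.9], 0.8), ([297.6, 207.7], 0.6)]
arms [([150.9, 248.1], 0.67)]
pred hub [160.  238.2]
pred arms [152.8 248.5]
pred stem [ 35.4 142.4]
0.05975506891418323 -8.561087033626855 -0.010336647806503337
(np.float64(83.1173332115952), np.float64(7.774535415810287))
(np.float64(83.00790298857159), np.float64(6.80102131614608))
phi -7.7452182719303835
-2 [-0.   -0.    0.08] [ 0.4 -0.   0. ]
-4 [-0.   -0.01  0.17] [ 0.8  -0.    0.01]
-6 [-0.   -0.02  0.25] [ 1.2  -0.    0.01]
-8 [-0.   -0.03  0.33] [ 1.6  -0.    0.01]
-10 [-0.   -0.04  0.41] [ 2.   -0.    0.01]
-12 [-0.   -0.06  0.5 ] [ 2.4  -0.    0.02]
```

{"api": "arm_command", "payload": {"deltas": [{"translation":[0,0,0.08],"turn":[0.4,0,0]},{"translation":[0,-0.01,0.15],"turn":[0.7,0,0]},{"translation":[0,-0.01,0.19],"turn":[0.9,0,0]},{"translation":[0,-0.02,0.23],"turn":[1.1,0,0]},{"translation":[0,-0.02,0.26],"turn":[1.25,0,0]},{"translation":[0,-0.02,0.29],"turn":[1.4,0,0]},{"translation":[0,-0.03,0.32],"turn":[1.55,0,0]},{"translation":[0,-0.03,0.34],"turn":[1.65,0,0]},{"translation":[0,-0.03,0.36],"turn":[1.75,0,0]},{"translation":[0,-0.04,0.38],"turn":[1.85,0,0]},{"translation":[0,-0.04,0.4],"turn":[1.92,0,0]},{"translation":[0,-0.04,0.4],"turn":[1.92,0,0]}]}}

```text
time_s: 17.03
ee_pos: [0.5993, -0.1431, 0.2102]
eef_rot: [1.881, 0.785, -0.198]
force: [0.3, 0.5, 2.0]
grip_width: 0.0006
```

```bash
python3 shot.py u; cat > st.py <<'E'
from h import *
import sys
p=np.load("p4.npy"); S,up,l,n,H=frame(p); T=tool(); v=T[0]+.019*T[1][:,0]-H; print("finger",np.hypot(v@up,v@l),np.degrees(np.arctan2(v@l,v@up)),v@n)
z=np.load(sys.argv[1]+".npz"); C=(z["K"],z["o"],z["R"]); r=models.mark_of("valve_stem","wrist"); print("stem",polar(p,C,r[0]["at"]) if r else r)
def rot(a):
    R=Ro.from_rotvec(np.radians(a)*np.cross(up,l)).as_matrix(); return H+R@(T[0]-H),R@T[1]
for a in (-1,-2,-3,-4): d=delta(T,rot(a)); print(a,d[0].round(2),d[1].round(2))
E
python3 st.py u
```

```text
17.03 [-0.333  0.154  1.922  0.328  0.3   -0.1  ] [ 0.5993 -0.1431  0.2102] [0.3 0.5 2. ] 0.0006
valve_stem [([293.0, 198.3], 0.87)]
wheel [([157.5, 238.5], 0.57)]
arms [([151.0, 249.1], 0.94)]
pred hub [159.7 238.1]
pred arms [152.5 248.5]
pred stem [ 23.3 162.4]
finger 0.05914062726346909 -18.41551122504189 -0.011247740922159619
stem (np.float64(82.41863154849936), np.float64(1.0647165352288157))
-1 [-0.   -0.    0.04] [0.2 0.  0. ]
-2 [-0.   -0.    0.08] [0.4 0.  0. ]
-3 [-0.   -0.01  0.12] [0.6 0.  0. ]
-4 [-0.   -0.01  0.16] [0.8  0.   0.01]
```

View pics/u_w2.png

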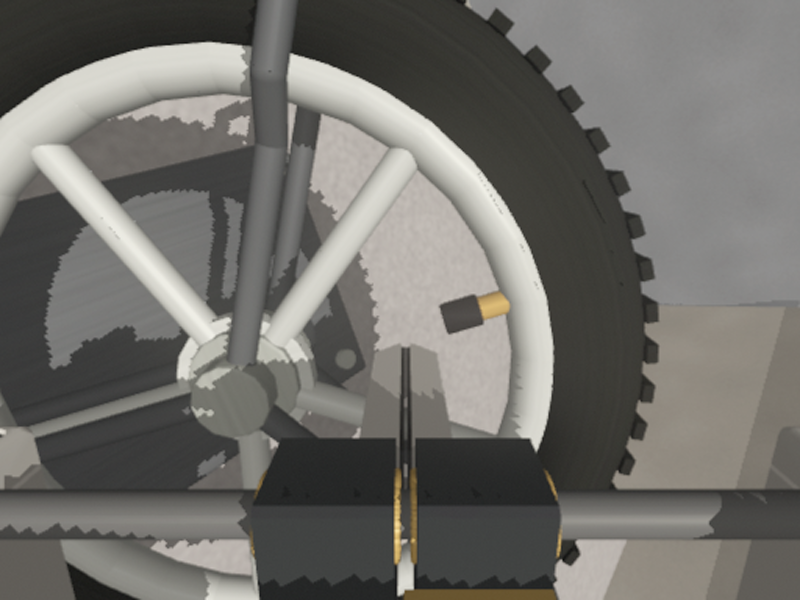

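{"api": "arm_command", "payload": {"deltas": [{"translation":[0,0,-0.1],"turn":[0,0,0]},{"translation":[0,0,-0.2],"turn":[0,0,0]},{"translation":[-1.0,0,-0.2],"turn":[0,0,0]},{"translation":[-2.0,0,-0.2],"turn":[0,0,0]},{"translation":[-3.0,0,-0.2],"turn":[0,0,0]},{"translation":[-4.0,0,-0.2],"turn":[0,0,0]},{"translation":[-5.0,0,-0.2],"turn":[0,0,0]},{"translation":[-5.6,0,-0.2],"turn":[0,0,0]},{"translation":[-5.6,0,-0.2],"turn":[0,0,0]}]}}

```text
time_s: 18.03
ee_pos: [0.5036, -0.1189, 0.3129]
eef_rot: [1.88, 0.781, -0.198]
force: [0.2, -0.5, -0.3]
grip_width: 0.0004
```

```bash
sed -i 's/p2.npy/p4.npy/' go.py; python3 go.py 84,-90,130,0
```

```text
84,-90,130,0 [0.02, -1.43, 3.34] [-3.46, -0.08, -0.03]
```

{"api": "arm_command", "payload": {"deltas": [{"translation":[0,-0.3,0.6],"turn":[-0.8,0,0]},{"translation":[0,-0.6,1.4],"turn":[-1.6,0,0]},{"translation":[0,-1.0,2.2],"turn":[-2.4,0,0]},{"translation":[0,-1.2,2.9],"turn":[-3.0,0,0]},{"translation":[0,-1.43,3.34],"turn":[-3.46,-0.08,0]},{"translation":[0,-1.43,3.34],"turn":[-3.46,-0.08,0]},{"translation":[0,-1.43,3.34],"turn":[-3.46,-0.08,0]}]}}

```text
time_s: 18.62
ee_pos: [0.4496, -0.1784, 0.2675]
eef_rot: [1.574, 0.788, -0.208]
force: [0.9, 0.5, 0.7]
grip_width: 0.0005
```

```bash
python3 shot.py v; python3 - <<'E'
import cv2
im=cv2.imread("pics/v_w.png"); im=cv2.resize(im,None,fx=5,fy=5,interpolation=cv2.INTER_CUBIC); cv2.imwrite("pics/v_z.png",im[181:781,943:1743]); cv2.imwrite("pics/v_z2.png",im[100:700,1343:2143])
E
```

```text
18.62 [-0.593 -0.239  2.149  0.531  0.55  -0.74 ] [ 0.4496 -0.1784  0.2675] [0.9 0.5 0.7] 0.0005
valve_stem [([349.5, 93.9], 0.73)]
wheel [([262.3, 95.6], 0.65)]
arms [([257.3, 92.7], 0.57)]
pred hub [260.6  94.7]
pred arms [260.7  94.7]
pred stem [199.7  18.4]
```

View pics/v_z.png

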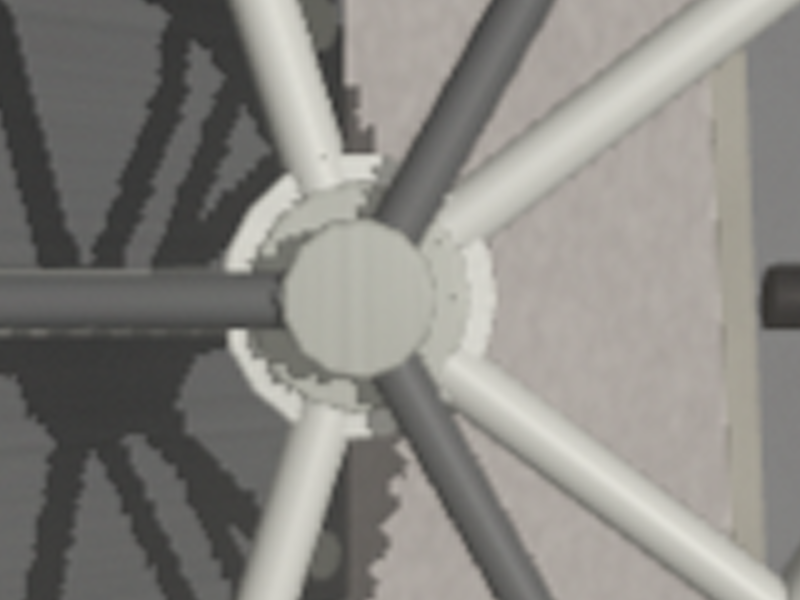

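View pics/v_z2.png

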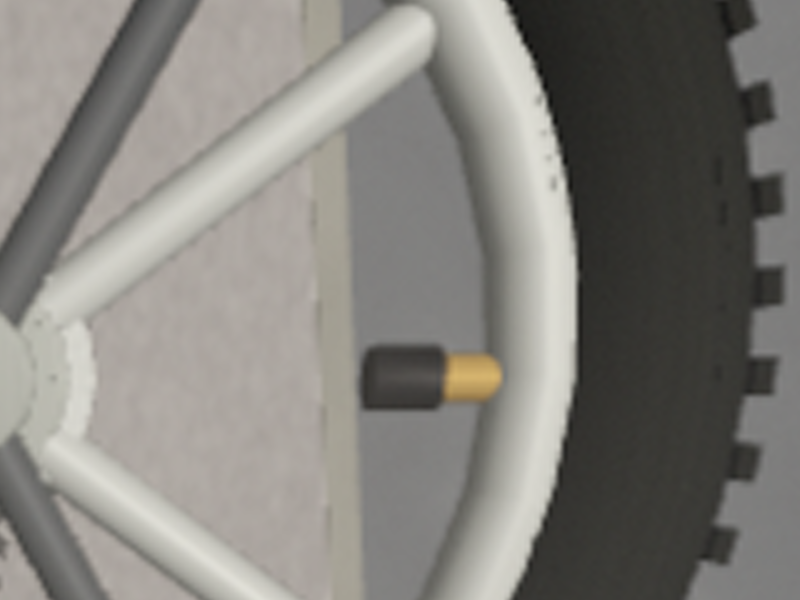

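View pics/v_w2.png

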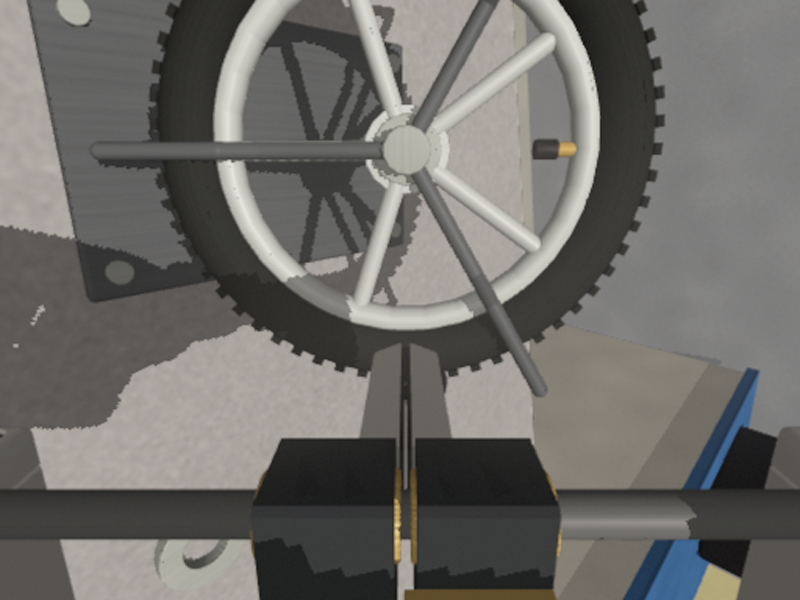

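The stem is now level with the boss centre and the down arm, at zoom rows of about 296 against 298.5. The fifth spoke is hidden exactly behind the down arm. Before handing in I'll check the numbers, that the wheel is still, and that the loose things haven't moved.

```bash
python3 - <<'E'
from fit2 import *
sp=[(0,(765,297)),(0,(805,296)),(0,(885,296)),(-36,(450,375)),(-36,(620,495)),(-36,(745,580)),(36,(465,222)),(36,(620,115)),(108,(320,170)),(108,(262,10)),(252,(325,425)),(252,(272,590))]
armp=[(180,(100,299)),(180,(-633,299)),(60,(521,0)),(60,(410,200)),(-60,(525,590)),(-60,(410,385)),(-60,(788,1070))]
p0=np.load("p4.npy"); p0[3]=0; np.save("p5.npy",p0)
p,C=fit2("v",(943,181),5,sp,(360,298),prior="p5.npy",armp=armp)
a=optics.camera("wrist"); d=cv2.absdiff(a[:,:,::-1].copy(),cv2.imread("pics/v_w.png")); print("diff",(d[:220,90:430].max(2)>25).sum())
for n in("scene","side"):
    b=optics.camera(n)
    for t in ("spanner","grease_jar","flange","pipe_cap"):
        r=models.mark_of(t,n); print(n,t,[(np.round(x["at"],0).tolist(),round(x["score"],2)) for x in r[:1]])
    cv2.imwrite(f"pics/fin_{n}.png",b[:,:,::-1])
    d=cv2.absdiff(b[:,:,::-1].copy(),cv2.imread(f"pics/a_{n}.png")).max(2)
    for t,(x,y) in (dict(spanner=(353,301),cap=(280,327),jar=(170,152)) if n=="scene" else dict(spanner=(183,190),cap=(239,177),jar=(368,296),flange=(296,348))).items(): print(n,t,"changed px",int((d[y-12:y+12,x-12:x+12]>40).sum()))
o=ctrl.get_obs(); print(o["time_s"],np.round(o["force"],1))
E
```

```text
[ 0.5691 -0.1175 -0.2084  0.0055] [-11.94   0.32] d [-0.6  0. ] [-0.1  0.  -0.   0.1  0.3  0.1  0.   0.1  1.4  0.2 -1.1  0.5  2.4  0.1
 -1.2 -0.6 -0.1  0.2  0.4 -0.9 -0.9 -0.6 -0.3 -0.1]
diff 4240
scene spanner [([356.0, 304.0], 0.92)]
scene grease_jar [([170.0, 162.0], 0.53)]
scene flange [([227.0, 136.0], 0.6)]
scene pipe_cap [([278.0, 327.0], 0.73)]
scene spanner changed px 0
scene cap changed px 0
scene jar changed px 0
side spanner [([181.0, 192.0], 0.44)]
side grease_jar [([366.0, 305.0], 0.75)]
side flange [([298.0, 350.0], 0.94)]
side pipe_cap [([181.0, 192.0], 0.42)]
side spanner changed px 0
side cap changed px 531
side jar changed px 0
side flange changed px 0
19.3667 [1.2 0.  0.6]
```

```bash
python3 - <<'E'
from h import *
T=tool(); a=optics.camera("wrist")[:,:,::-1].copy(); b=cv2.imread("pics/v_w.png")
print(T[0], models.mark_of("valve_stem","wrist")[0])
g=lambda i:cv2.cvtColor(i,cv2.COLOR_BGR2GRAY).astype(np.float32)
for nm,(x,y,w,h) in dict(stem=(335,80,40,30),boss=(240,75,40,40),plate=(20,0,60,60),spoke=(290,100,60,60)).items():
    print(nm,cv2.phaseCorrelate(g(b)[y:y+h,x:x+w],g(a)[y:y+h,x:x+w]))
im=cv2.resize(a,None,fx=5,fy=5,interpolation=cv2.INTER_CUBIC); cv2.imwrite("pics/y_z2.png",im[181:781,1143:1943])
E
```

```text
[ 0.44946947 -0.17807723  0.26820771] {'at': [347.8, 91.7], 'score': 0.86}
stem ((-0.8500563227050968, 0.693582040356489), 0.9743282794952393)
boss ((-0.3222421332684604, 0.4913474184808173), 1.1224390290677548)
plate ((0.12286257400042544, -0.002897926980146792), 1.010229892730713)
spoke ((-0.43866986512358963, 0.6752705985424825), 0.9552963791953193)
```

View pics/y_z2.png

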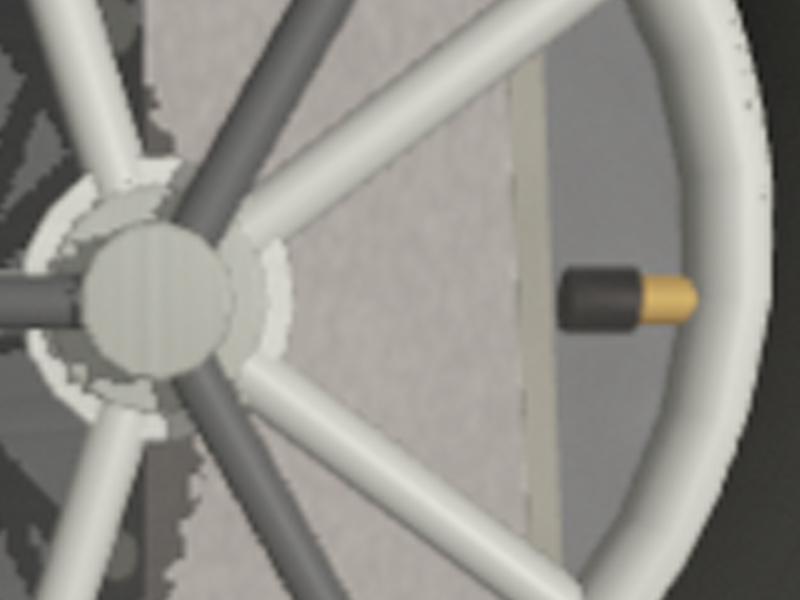

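View pics/fin_side.png

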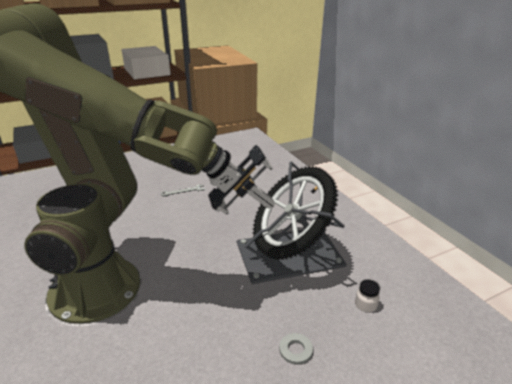

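The whole picture shifted by about 0.6 px because the camera settled; the wheel did not turn. The stem is still level with the boss centre (row 300 against 299), and the fingers are about 130 mm clear of the wheel's mid-plane. In the side view the arm hides the pipe cap, but the scene view shows it unmoved.

```bash
python3 -c "
from station import ctrl
print(ctrl.hand_in())"
```

```text
the job is handed in; nothing more can be done
None
```

The valve stem is at the top of the wheel: the last line fit put it about 0.3° from straight up. I handed the job in after about 19.5 s of the 58 s allowed.

**What I did:** I closed the fingers and pushed spokes in the top sector only, never gripping them. The first push moved one spoke and brought the stem from about 131° to 54°. A second push on the next spoke brought it to about 6°. A final slow nudge on that same spoke closed the rest. The readings between moves stayed at about 4 N or less.

**Last checks:**
- **Alignment:** in a straight-on wrist view the stem lines up with the boss centre and the down arm. The opposite spoke is hidden exactly behind the down arm.
- **Stillness:** a second picture showed the wheel unturned. It had shifted by about 0.6 px overall, because the camera was still settling.
- **Clearance:** the fingers were about 130 mm in front of the wheel's mid-plane, touching nothing.
- **Loose things:** the spanner, grease jar, flange and pipe cap showed no change in at least one camera view. In the side view the arm hid the pipe cap, so only the scene view confirms it.

**Disagreements:** the network's marks for the stem were 2–3° off in some close views. I used my own line fits against the fixed arms instead. Those gave the stand's yaw as about −12°, against −11.3° from the first fit.

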